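Uncover the steamer and lift a roll out with tongs

TASK

Take the domed steel lid off the steaming pot, lay it with its open side on the two sloping rails of the wire lid rest, its lower edge caught by the two hooks, and let go of it without dropping it. Then pick up the kitchen tongs, close them on the bread roll on the steamer tray without squashing it, lift it, and finish while still holding it in the tongs over the pot, a good hand's width above the tray. Do not touch the roll with the gripper itself, and leave the pot and everything else on the stove and counter where they stand.

Things in the scene. Friction and masses are not known exactly. Their poses are not given: they have to be found in the camera images.
- pot: dented aluminium pot on one of the two stove burners farther from the robot, wall 200 mm across and 85 mm high, heavy (2.2 kg, do not push it); two small loop handles at its -x and +x sides reach 133 mm from its axis, 64 mm up. Its top is a perforated steel steamer tray with a flat rim. Origin at the centre of its underside, z up
- steamer (a point): centre of the upper face of the steamer tray in the pot, where the roll stands; the tray is 176 mm across inside, its rim is 13 mm wide and only 5 mm higher than this point
- lid: domed steel lid, hollow below, 0.32 kg, standing on the pot's rim at the start; open rim 198 mm across, dome 58 mm high, black knob on top. Origin at the centre of the open rim, z along its axis out of the dome through the knob; round, so its yaw does not matter
- lid_rim (a point): centre of the lid's open rim (the lid's origin), in the plane of the rim's edge
- lid_knob (a point): centre of the lid's black knob: 33 mm across, 22 mm high, standing on a thin stem; 82 mm along the lid's z axis from the rim's centre and 24 mm above the top of the dome
- rest: wire lid rest, fixed on the counter at one side of the stove: white drip tray 185 x 150 mm, two steel rails 90 mm apart rising away from the robot (rest's +x) at 35 degrees (0.611 rad). Each rail's lower, robot-side end turns up square to the slope as a hook 24 mm high with a red tip. Origin on the counter at the tray's middle; x level, towards uphill, y across the rails, z up
- rest_seat (a point): 85 mm above the rest's origin: where the centre of the lid's open rim comes to lie when the rim is flat on both rails and touches both hooks. The lid's axis (dome and knob side) then points up and back towards the robot, along (-0.574, 0, 0.819) in the rest's frame, tilted 0.611 rad from vertical
- tongs_grip (a point): midway between the two blue hand grips of the tongs, 12 mm above their underside; the tongs lie flat on the counter at the other side of the stove. x along the tongs from the pin to the jaws, y across to the left arm, z up. Each grip is 70 mm long in x, centred here, 24 mm high, of grippy silicone, 58 mm over both outer faces when sprung open. The middle of the jaws is 109 mm ahead
- tongs: the tongs (0.135 kg): frame as point tongs_grip, origin 12 mm lower, at the underside. Pin 115 mm behind the origin; ends 150 mm behind and 127 mm ahead. Squeezing the grips closes the jaws: 58 mm over the grips (sprung open) leaves 90 mm between the jaws, 52 leaves 79; on the roll the grips measure about 38 to 40 mm. The jaws are 24 mm high, 96 mm over the outside when open
- tongs_left: the tongs' left arm with its jaw; origin at its pin on the underside, x along the arm to the jaw. A spring pushes its grip outwards with 7 N when open, 10 N when on the roll
- tongs_right: the tongs' right arm with its jaw; origin at its pin on the underside, x along the arm to the jaw, sprung like the left one
- roll_mid (a point): centre of the small round golden-brown bread roll, 54 mm across, 42 mm high, 50 g, flat side down on the steamer tray, under the lid at the start; the point is 21 mm above its underside. More than 40 N from a jaw squashes it (each jaw presses with a bit less than half the force on the grips)
- roll: the bread roll; origin at the centre of its underside
- stove: the fixed four-burner stove: steel hob 560 x 510 mm, 12 mm high, iron pan supports 40 mm above the counter. Origin under the hob's centre on the counter; the burners are 130 mm from it in x and in y
- saucepan: small aluminium saucepan, 140 mm across, 62 mm high, black handle reaching 195 mm from its axis, on the other far burner; to be left alone. Origin at the centre of its underside
- funnel: red plastic funnel upside down, 104 mm across, 105 mm high; to be left alone. Origin at the centre of its underside
- turner: slotted wooden turner lying flat, 295 mm long, blade 66 mm wide, up to 10 mm thick; to be left alone. Origin on its underside at the end of the handle; x towards the blade
- mug: blue mug, 80 mm across, 85 mm high; to be left alone. Origin at the centre of its underside
- tin: food tin with a yellow band, 74 mm across, 105 mm high; to be left alone. Origin at the centre of its underside
- salt: glass salt jar with a green cap, 64 mm across, 110 mm high; to be left alone. Origin at the centre of its underside

How it is judged:
By the outcome, as a careful person would: the job done as asked, in the order asked, and still so for the second after the job is handed in, while the arm keeps its last pose, push and grip.
It also fails if it takes over 58 s, if anything falls off the work surface, if the arm or the gripper's body presses on something with over 40 N, if the wrist force passes 120 N, or if a joint passes its speed limit or range.

ROBOT

A 7-joint arm with a two-finger parallel gripper is mounted at the origin on the work surface. World frame = base frame: x ahead of the robot, y to its left, z up, the work surface at z = 0. Lengths are in m, angles in rad, forces in N, time in s.
With the tool pointing down it reaches from about 0.425 to 0.95 m from the base axis. Payload 16.7 kg.
Tool frame: the origin (TCP) lies on the centre line of the jaws, within the pads' length; the fingertips stand 8 mm ahead of it and the grasp point (between the pads) lies 11 mm behind it; z points along the fingers, y is the direction in which the jaws open and shut (so a half turn about z gives the same grasp; the last joint's range is limited). The gripper opens to 94 mm and grips with 3 to 60 N. Pads are 16 mm wide; open, the fingers measure 119 mm over their backs; the gripper's body (75 mm by 177 mm) begins 78 mm behind the grasp point.
Start: joints at [-1.425, 0.426, 0.074, 1.606, -0.034, 1.111, -0.067], TCP at [0.197, 0.646, 0.178] pointing down, gripper open.
Joint ranges: [-2.85, 2.85], [-0.5, 2.14], [-1.23, 1.37], [0.21, 2.46], [-1.02, 4.16], [0.16, 2.05], [-2.73, 2.73]. Speed limits (rad/s): [1.89, 1.89, 2.39, 2.39, 3.01, 3.01, 3.01].

INTERFACE

Orientations are given as a unit quaternion [x, y, z, w].
In Python, from cell import arm gives the robot as it stands. The module is installed in compiled form; this text tells all that it offers.
- The arm moves only by the tool jog_arm, never from a script. Its argument "plan" is text: rows parted by semicolons, each of 5 numbers parted by spaces: the shift along the tool's x, y, z in mm, then the turn about the tool's z in rad, then the opening in per cent of the stroke, from 0 (shut) to 100 (fully open). In form: tx ty tz twist gripper; .... A call has exactly 8 rows; each row shifts and turns the pose as measured when the row begins, along the tool's axes as they then stand; what a row does not reach is not made up. A row lasts 1/10 s, in which the tool goes at most 50 mm and 8.59 degrees, less where a joint would pass 70% of its speed; a pose out of reach is approached as far as the arm can. A call is refused whole if a number of a shift passes 50 or a number of a turn 0.15, either way. A call with a gripper value outside its range is refused whole. The fingers move at their own pace and stop on an object; "newtons" is the grip in N (left out, the last holds). Time passes only in rows, so rows that do not move let the fingers close, or fill a call up. It gives the time, the measured TCP pose, the force and the opening at its end, in the units of the state.
- arm.read_state(): the state, without advancing time (a new reading comes with each control period).
- arm.capture(name): name is "scene" or "top" or "wrist"; returns (picture, depth): 384x512x3 uint8, red, green, blue; 384x512 float32, m along the optical axis (not along the pixel's ray), 0 where there is no reading.
- arm.get_calibration(name): a dict with "fx", "fy", "cx", "cy" (pixels), "extrinsics" (4x4, takes a point from world to camera coordinates). Camera axes: x right, y down, z forward; pixel columns grow to the right and rows downward; lengths in m; the calibration is good to about 2 mm. A picture is of the moment at which its call begins: read the wrist's pose just before it. get_calibration takes no time and is no camera call; for the wrist camera it gives the pose at the moment of the call.
- arm.job_done(): hands the job in, once; it reports no verdict.
Trained networks look in the newest picture that a camera, given by its name, has taken for a name from the list of things; names that differ only in an ending like _2 or _b are one class to them, and where a whole thing is asked for, a point or a joint stands for the part that bears it (a point fixed in the world has none). Each returns a list of dicts, best first, with "confidence" (0 to 1); they miss things now and then, are a little off and sometimes report something else, mostly with a low value. They report only what shows in the picture. A call takes as long as a camera call.
- arm.search_frame(camera, query): "xyz" ([x, y, z] in m, in world coordinates, good to about 4 mm: the middle of the surface that is visible of it).
- arm.outline_of(camera, query): "pixels" (384x512 bool, what is visible of it).
The state is a dict: "time": time; "joints": joint angles; "qvel": joint speeds; "tau": joint torques, N m; "tool_pos": TCP position; "tool_rot": TCP orientation; "ft_force": force on the tool from outside, world axes, zero at the start; "ft_torque": the same for the moment, N m; "grip_width": finger opening in m.
Only numpy, scipy, OpenCV 4.12 (cv2) and the standard library are available. Lean on these libraries where they do the work, as an engineer would, in place of code of your own. Each camera call takes 0.05 s, during which the arm holds its last target.

## Working session

There is one attempt and no reset: what is moved stays moved. The work goes in short steps, Python scripts to look and compute and a tool call to move; the robot and the scene stay as the last step left them, time stands still between calls to the robot, and variables do not carry over. Pictures are saved under pics/ and viewed, and the job is handed in when it is done.

Besides the shell and the picture viewer there is one more tool, called after "Call:" as name(argument=value, ...) on one line, values as JSON. jog_arm: Moves the arm, as the interface text tells. Its arguments: {"type":"object","properties":{"plan":{"type":"string"},"newtons":{"type":"number"}},"required":["plan"]}

```bash
ls; mkdir -p pics; cat > h.py <<'E'
import numpy as np, cv2
from scipy.spatial.transform import Rotation as R
from cell import arm
np.set_printoptions(precision=4,suppress=True)
def st():
    s=arm.read_state(); print('t',round(s['time'],2),'pos',np.array(s['tool_pos']),'R',R.from_quat(s['tool_rot']).as_matrix().tolist() and np.round(R.from_quat(s['tool_rot']).as_matrix(),3).tolist(),'F',np.array(s['ft_force']),'w',s['grip_width'],'j',np.array(s['joints'])); return s
def cap(n,f=None):
    K=arm.get_calibration(n); p,d=arm.capture(n)
    if f: cv2.imwrite('pics/'+f,cv2.cvtColor(p,cv2.COLOR_RGB2BGR))
    return p,d,K
def cloud(d,K):
    v,u=np.mgrid[:d.shape[0],:d.shape[1]]
    P=np.stack([(u-K['cx'])*d/K['fx'],(v-K['cy'])*d/K['fy'],d],-1)
    E=np.array(K['extrinsics']); return (P-E[:3,3])@E[:3,:3]
E
python3 - <<'E'
from h import *
st()
for n in ['scene','top','wrist']:
    p,d,K=cap(n,n+'0.png')
    np.savez('d_'+n,d=d,p=p,K=K)
    if n=='wrist': continue
    for q in ['pot','lid','lid_knob','rest','tongs','tongs_grip','saucepan','funnel','mug','tin','salt','turner','tongs_left','tongs_right']:
        r=arm.search_frame(n,q)
        print(n,q,[(np.round(x['xyz'],3),round(x['confidence'],2)) for x in r[:3]])
st()
E
```

```text
pics
t 0.0 pos [0.1967 0.6452 0.1778] R [[-0.957, 0.292, -0.0], [0.292, 0.957, -0.001], [-0.0, -0.001, -1.0]] F [0.3341 0.2518 0.254 ] w 0.09424142998728195 j [-1.4245  0.4267  0.0738  1.6066 -0.0341  1.1108 -0.0671]
scene pot [(array([ 0.695, -0.132,  0.097]), 0.9), (array([0.508, 0.396, 0.016]), 0.3)]
scene lid [(array([ 0.654, -0.123,  0.169]), 0.84)]
scene lid_knob [(array([ 0.653, -0.122,  0.17 ]), 0.58), (array([0.437, 0.54 , 0.068]), 0.21)]
scene rest [(array([ 0.562, -0.389,  0.004]), 0.82), (array([0.51 , 0.397, 0.017]), 0.49)]
scene tongs [(array([0.512, 0.392, 0.02 ]), 0.58)]
scene tongs_grip [(array([ 0.559, -0.385,  0.002]), 0.74), (array([0.512, 0.397, 0.016]), 0.69)]
scene saucepan [(array([0.586, 0.146, 0.072]), 0.72), (array([ 0.656, -0.122,  0.168]), 0.66), (array([0.437, 0.544, 0.069]), 0.62)]
scene funnel [(array([0.567, 0.542, 0.028]), 0.86)]
scene mug [(array([ 0.429, -0.549,  0.053]), 0.69), (array([ 0.655, -0.124,  0.169]), 0.66), (array([0.512, 0.398, 0.016]), 0.42)]
scene tin [(array([0.437, 0.541, 0.068]), 0.6), (array([ 0.574, -0.566,  0.073]), 0.59)]
scen
[... 725 characters left out ...]
(array([0.485, 0.394, 0.018]), 0.64)]
top saucepan [(array([0.605, 0.146, 0.043]), 0.78), (array([ 0.544, -0.388,  0.008]), 0.5)]
top funnel [(array([0.543, 0.547, 0.027]), 0.71)]
top mug [(array([ 0.411, -0.564,  0.036]), 0.7)]
top tin [(array([ 0.541, -0.558,  0.106]), 0.7)]
top salt [(array([ 0.541, -0.561,  0.106]), 0.48)]
top turner [(array([ 0.253, -0.589,  0.004]), 0.72)]
top tongs_left [(array([0.513, 0.399, 0.02 ]), 0.62)]
top tongs_right [(array([0.505, 0.348, 0.02 ]), 0.5)]
t 1.55 pos [0.1968 0.6456 0.1785] R [[-0.957, 0.292, -0.0], [0.292, 0.957, -0.0], [0.0, -0.0, -1.0]] F [ 0.2923 -0.2157 -0.1863] w 0.09427230282709402 j [-1.4245  0.4261  0.0739  1.606  -0.0341  1.1108 -0.0671]
```

View pics/scene0.png

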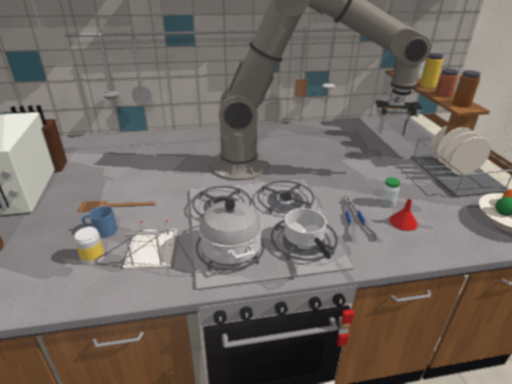

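View pics/top0.png

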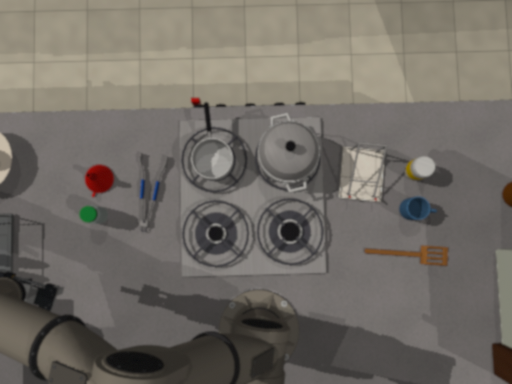

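View pics/wrist0.png

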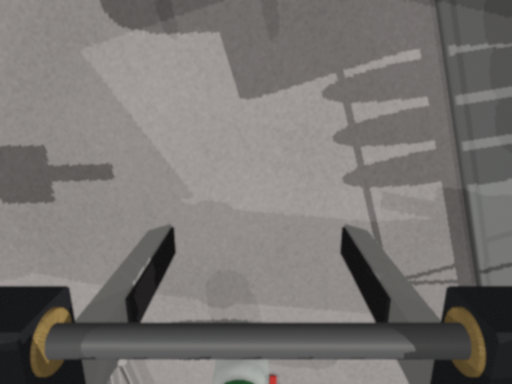

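```bash
python3 - <<'E'
from h import *
for n in ['top','scene']:
    D=np.load('d_'+n+'.npz',allow_pickle=True); K=D['K'].item(); P=cloud(D['d'],K); p=D['p'].astype(int)
    ok=D['d']>0
    print(n,'fx',K['fx'],'campos',-np.array(K['extrinsics'])[:3,:3].T@np.array(K['extrinsics'])[:3,3])
    m=ok&(abs(P[...,0]-.6)<.16)&(abs(P[...,1]+.115)<.16)&(P[...,2]>.1)
    Q=P[m]; print('max z',Q[:,2].max())
    for z in np.arange(.1,.24,.01):
        s=Q[(Q[:,2]>=z)&(Q[:,2]<z+.01)]
        if len(s): print(round(z,3),len(s),s[:,:2].min(0),s[:,:2].max(0),s.mean(0))
    dark=m&(p.max(-1)<45)&(P[...,2]>.17); print('knob',dark.sum(),P[dark].mean(0) if dark.any() else 0, P[dark].min(0),P[dark].max(0))
    # rest points above counter
    m=ok&(abs(P[...,0]-.54)<.2)&(P[...,1]<-.27)&(P[...,1]>-.5)
    red=m&(p[...,0]-p[...,1]>40)&(p[...,0]-p[...,2]>40); 
    v,u=np.nonzero(red); print('red',[(a,b,*np.round(P[b,a],3)) for a,b in zip(u,v)])
    big=cv2.resize(cv2.cvtColor(D['p'],cv2.COLOR_RGB2BGR)[(120,60)[n=='top']:][:160, (320,60)[n=='top']*0+(60 if n=='scene' else 320):][:, :140],None,fx=5,fy=5,interpolation=cv2.INTER_CUBIC)
    cv2.imwrite(f'pics/crop_{n}.png',big[:600])
    # blue
    bl=ok&(p[...,2]-p[...,0]>40)&(P[...,1]>.25)&(P[...,1]<.5)&(abs(P[...,0]-.5)<.2)
    print('blue',bl.sum(),P[bl].mean(0),P[bl].min(0),P[bl].max(0))
E
```

```text
top fx 439.0726934118484 campos [ 0.346  -0.011   1.5686]
max z 0.22545268280909847
0.1 157 [ 0.4716 -0.1782] [ 0.7378 -0.0524] [ 0.5981 -0.1164  0.1062]
0.11 74 [ 0.4713 -0.216 ] [ 0.7329 -0.0127] [ 0.5812 -0.1155  0.1145]
0.12 248 [ 0.5028 -0.2168] [ 0.7053 -0.0127] [ 0.5624 -0.1144  0.125 ]
0.13 95 [ 0.5067 -0.2114] [ 0.6925 -0.0164] [ 0.5521 -0.0935  0.1348]
0.14 182 [ 0.5115 -0.2072] [ 0.7006 -0.0195] [ 0.5903 -0.1032  0.1458]
0.15 304 [ 0.5163 -0.2064] [ 0.6985 -0.0226] [ 0.5908 -0.1129  0.155 ]
0.16 511 [ 0.5189 -0.1979] [ 0.6932 -0.0262] [ 0.5981 -0.1106  0.1657]
0.17 998 [ 0.5273 -0.1931] [ 0.6871 -0.0327] [ 0.604  -0.1141  0.1755]
0.18 523 [ 0.5455 -0.1832] [ 0.6685 -0.0489] [ 0.6054 -0.1129  0.1828]
0.19 1 [ 0.6072 -0.1402] [ 0.6072 -0.1402] [ 0.6072 -0.1402  0.1916]
0.2 5 [ 0.5925 -0.1261] [ 0.6054 -0.098 ] [ 0.5974 -0.1072  0.207 ]
0.21 68 [ 0.5906 -0.1288] [ 0.6232 -0.1004] [ 0.6059 -0.1144  0.2168]
0.22 17 [ 0.5958 -0.1282] [ 0.6147 -0.1031] [ 0.6053 -0.1145  0.222 ]
knob 60 [ 0.6037 -0.1137  0.2181] [ 0.5908 -0.1256  0.2107] [ 0.6157 -0.1006  0.2255]
red [(np.int64(34
[... 1037 characters left out ...]
5294 -0.2013] [ 0.6986 -0.0317] [ 0.654  -0.1223  0.1658]
0.17 601 [ 0.5464 -0.1912] [ 0.6897 -0.04  ] [ 0.6337 -0.1181  0.1755]
0.18 355 [ 0.5664 -0.1739] [ 0.6653 -0.0575] [ 0.6192 -0.1177  0.1825]
0.19 7 [ 0.6166 -0.1246] [ 0.6253 -0.1023] [ 0.6196 -0.114   0.1962]
0.2 25 [ 0.6084 -0.1325] [ 0.6277 -0.102 ] [ 0.6219 -0.1175  0.2051]
0.21 57 [ 0.5977 -0.1327] [ 0.6283 -0.1009] [ 0.6157 -0.1169  0.2165]
0.22 11 [ 0.6002 -0.1242] [ 0.6225 -0.107 ] [ 0.6134 -0.1165  0.2206]Traceback (most recent call last):
  File "<stdin>", line 11, in <module>
    return umr_minimum(a, axis, None, out, keepdims, initial, where)
ValueError: zero-size array to reduction operation minimum which has no identity
```

```bash
python3 - <<'E'
from h import *
D=np.load('d_top.npz',allow_pickle=True); K=D['K'].item(); P=cloud(D['d'],K); im=cv2.cvtColor(D['p'],cv2.COLOR_RGB2BGR)
a=cv2.resize(im[135:215,325:405],None,fx=7,fy=7,interpolation=cv2.INTER_CUBIC)
b=cv2.resize(im[145:245,125:185],None,fx=5.6,fy=5.6,interpolation=cv2.INTER_CUBIC)
cv2.imwrite('pics/crop_top.png',a[:560]);cv2.imwrite('pics/crop_tongs.png',b[:560])
D=np.load('d_scene.npz',allow_pickle=True); K=D['K'].item(); P=cloud(D['d'],K); p=D['p'].astype(int); im=cv2.cvtColor(D['p'],cv2.COLOR_RGB2BGR)
bl=(p[...,2]-p[...,0]>40)&(P[...,1]>.25)&(P[...,1]<.5)&(abs(P[...,0]-.5)<.2)
print('blue',bl.sum(),P[bl].mean(0),P[bl].min(0),P[bl].max(0))
red=(p[...,0]-p[...,1]>40)&(p[...,0]-p[...,2]>40)&(abs(P[...,0]-.54)<.2)&(P[...,1]<-.27)&(P[...,1]>-.5)
v,u=np.nonzero(red); print('red',[(int(a),int(b),np.round(P[b,a],3)) for a,b in zip(u,v)])
a=cv2.resize(im[205:275,110:200],None,fx=7,fy=7,interpolation=cv2.INTER_CUBIC)
cv2.imwrite('pics/crop_scene.png',a)
E
```

```text
blue 69 [0.5067 0.3779 0.0213] [ 0.4642  0.3421 -0.004 ] [0.5411 0.4234 0.0276]
red [(166, 220, array([ 0.458, -0.328,  0.057])), (167, 220, array([ 0.456, -0.325,  0.055])), (141, 221, array([ 0.444, -0.416,  0.054])), (142, 221, array([ 0.441, -0.413,  0.051])), (166, 221, array([ 0.456, -0.329,  0.052])), (167, 221, array([ 0.459, -0.325,  0.053])), (141, 222, array([ 0.447, -0.416,  0.052]))]
```

View pics/crop_top.png

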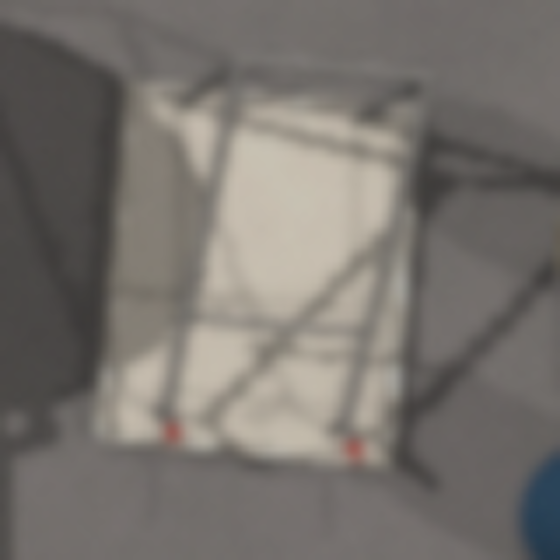

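View pics/crop_tongs.png

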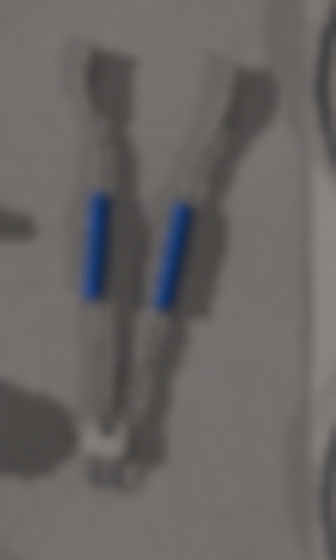

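View pics/crop_scene.png

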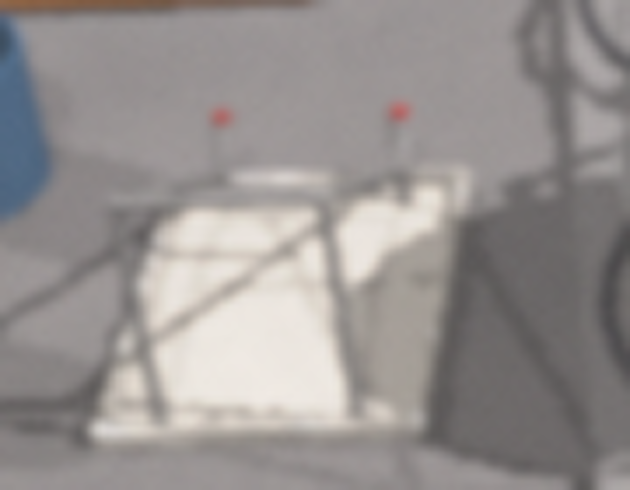

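Call:
jog_arm(plan="-10 -10 -45 0 100; -25 -25 -35 0 100; -32 -32 -20 0 100; -34 -34 -10 0 100; -34 -34 0 0 100; -34 -34 0 0 100; -34 -34 0 0 100; -34 -34 0 0 100", newtons=20)

```text
time: 2.35
tool_pos: [0.3558, 0.3447, 0.2919]
tool_rot: [0.142, 0.99, 0.0, -0.0]
ft_force: [-0.1, 1.0, 1.1]
grip_width: 0.0937
```

Call:
jog_arm(plan="-35 -35 0 0 100; -35 -35 0 0 100; -35 -35 0 0 100; -35 -35 0 0 100; -35 -35 0 0 100; -35 -35 0 0 100; -35 -35 0 0 100; -35 -35 0 0 100")

```text
time: 3.15
tool_pos: [0.5447, -0.0079, 0.2939]
tool_rot: [0.142, 0.99, 0.004, 0.002]
ft_force: [0.4, 0.9, 0.4]
grip_width: 0.0939
```

Call:
jog_arm(plan="-22 -21 0 0 100; -22 -21 0 0 100; -22 -21 0 0 100; -20 -20 0 0 100; 0 0 0 -0.1 100; 0 0 0 -0.1 100; 0 0 0 0 100; 0 0 0 0 100")

```text
time: 3.95
tool_pos: [0.6069, -0.1252, 0.2937]
tool_rot: [0.045, 0.999, 0.003, 0.003]
ft_force: [0.2, -0.3, 0.4]
grip_width: 0.094
```

```bash
python3 - <<'E'
from h import *
s=st(); p,d,K=cap('wrist','w1.png'); np.savez('d_w1',d=d,p=p,K=K)
print([(np.round(x['xyz'],3),round(x['confidence'],2)) for x in arm.search_frame('wrist','lid_knob')])
P=cloud(d,K); m=(d>0)&(P[...,2]>.2)&(P[...,2]<.23)&(np.hypot(P[...,0]-.607,P[...,1]+.115)<.04)
print(m.sum(),P[m].mean(0),P[m].min(0),P[m].max(0))
E
```

```text
t 3.95 pos [ 0.6069 -0.1252  0.2937] R [[-0.996, 0.091, 0.007], [0.091, 0.996, 0.005], [-0.006, 0.005, -1.0]] F [ 0.22   -0.2954  0.4016] w 0.09397170421886337 j [-0.4285  0.2924  0.6817  1.6239 -0.1967  1.2878  1.7668]
[(array([ 0.593, -0.118,  0.179]), 0.59)]
1172 [ 0.605  -0.1155  0.217 ] [ 0.591  -0.1316  0.2007] [ 0.623  -0.0992  0.2211]
```

View pics/w1.png

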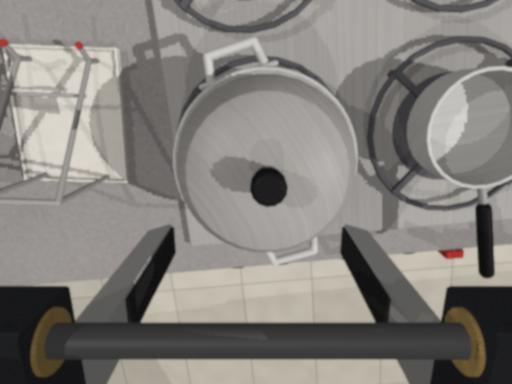

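Call:
jog_arm(plan="1.5 10 10 0 100; 0 0 25 0 100; 0 0 25 0 100; 0 0 20 0 100; 0 0 13 0 100; 0 0 0 0 100; 0 0 0 0 0; 0 0 0 0 0", newtons=20)

```text
time: 4.85
tool_pos: [0.6072, -0.1072, 0.1962]
tool_rot: [0.046, 0.999, 0.003, 0.004]
ft_force: [0.2, 0.2, -0.0]
grip_width: 0.0816
```

```bash
python3 - <<'E'
from h import *
s=st(); print(s['qvel']); p,d,K=cap('wrist'); s=st()
P=cloud(d,K); m=(d>0)&(P[...,2]>.2)&(P[...,2]<.23)&(np.hypot(P[...,0]-.607,P[...,1]+.115)<.04)
print(m.sum(),P[m].mean(0),P[m].min(0),P[m].max(0))
E
```

```text
t 4.85 pos [ 0.6072 -0.1072  0.1962] R [[-0.996, 0.092, 0.008], [0.092, 0.996, 0.007], [-0.008, 0.007, -1.0]] F [ 0.163   0.1795 -0.0108] w 0.08158232649244081 j [-0.4262  0.3602  0.6481  1.7572 -0.2503  1.0986  1.783 ]
[-0.004  -0.0067  0.0028 -0.0093  0.0017  0.0062 -0.0069]
t 4.9 pos [ 0.6074 -0.1073  0.1964] R [[-0.996, 0.092, 0.009], [0.092, 0.996, 0.007], [-0.008, 0.007, -1.0]] F [-0.0011  0.0075  0.8165] w 0.07751270991689808 j [-0.4262  0.36    0.6482  1.757  -0.2503  1.0985  1.783 ]
2649 [ 0.6037 -0.1164  0.217 ] [ 0.591  -0.1519  0.2001] [ 0.6237 -0.0989  0.23  ]
```

Call:
jog_arm(plan="0 -8 -2 0 70; 0 0 0 0 60; 0 0 0 0 50; 0 0 0 0 0; 0 0 0 0 0; 0 0 0 0 0; 0 0 0 0 0; 0 0 0 0 0")

```text
time: 5.7
tool_pos: [0.6075, -0.1166, 0.2006]
tool_rot: [0.047, 0.999, 0.004, 0.006]
ft_force: [0.7, -0.1, -0.7]
grip_width: 0.0134
```

```bash
python3 - <<'E'
from h import *
s=st(); p,d,K=cap('wrist','w2.png'); cap('scene','s2.png'); s=st()
p,d,K=cap('scene')
print([(np.round(x['xyz'],3),round(x['confidence'],2)) for x in arm.search_frame('scene','lid_knob')])
im=cv2.imread('pics/s2.png')[150:280,150:320]; cv2.imwrite('pics/s2c.png',cv2.resize(im,None,fx=4,fy=4,interpolation=cv2.INTER_CUBIC))
E
```

```text
t 5.7 pos [ 0.6075 -0.1166  0.2006] R [[-0.996, 0.093, 0.012], [0.093, 0.996, 0.007], [-0.011, 0.008, -1.0]] F [ 0.6873 -0.1302 -0.706 ] w 0.013403099701871453 j [-0.4133  0.3578  0.6518  1.7509 -0.2503  1.1042  1.797 ]
t 5.8 pos [ 0.6075 -0.1166  0.2006] R [[-0.996, 0.093, 0.012], [0.093, 0.996, 0.007], [-0.011, 0.008, -1.0]] F [-0.6934 -0.138  -0.3356] w 0.005412587623116368 j [-0.4133  0.3577  0.6518  1.7509 -0.2503  1.1042  1.797 ]
[(array([ 0.652, -0.117,  0.169]), 0.83), (array([0.528, 0.396, 0.014]), 0.59)]
```

View pics/w2.png

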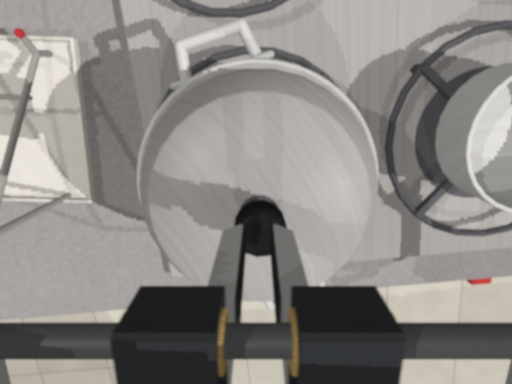

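View pics/s2c.png

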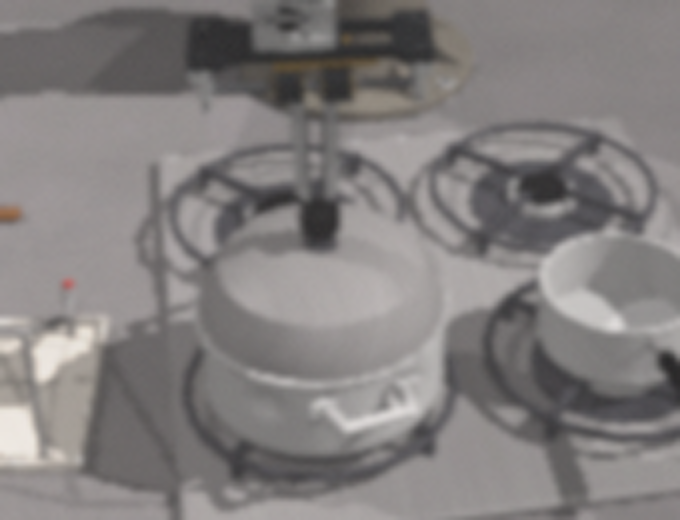

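```bash
python3 - <<'E'
from h import *
s=st(); p,d,K=cap('wrist','w3.png'); P=cloud(d,K); np.savez('d_w3',d=d,p=p,K=K)
for (u,v) in [(240,232),(275,232),(240,250),(238,280),(275,280),(258,205),(258,215),(258,235),(258,245),(245,210),(272,210),(258,200),(225,160)]:
    print(u,v,P[v,u],d[v,u],p[v,u])
E=np.array(K['extrinsics'])
for q in [s['tool_pos'],np.array(s['tool_pos'])-[0,0,.008],[.607,-.1155,.219]]:
    c=E[:3,:3]@np.array(q)+E[:3,3]; print(q,c[0]/c[2]*K['fx']+K['cx'],c[1]/c[2]*K['fy']+K['cy'],c[2])
print('cam',-E[:3,:3].T@E[:3,3])
cv2.imwrite('pics/w3c.png',cv2.resize(cv2.imread('pics/w3.png')[170:300,180:340],None,fx=4,fy=4))
E
```

```text
t 5.9 pos [ 0.6075 -0.1166  0.2007] R [[-0.996, 0.093, 0.012], [0.093, 0.996, 0.007], [-0.011, 0.008, -1.0]] F [ 0.0748 -0.0952  0.3661] w 0.0010996737052152772 j [-0.4133  0.3577  0.6519  1.7509 -0.2503  1.1042  1.797 ]
240 232 [ 0.5959 -0.1252  0.2382] 0.18157785 [109 108 106]
275 232 [ 0.5974 -0.1067  0.2387] 0.18110013 [108 107 105]
240 250 [ 0.5954 -0.1242  0.2605] 0.1600515 [108 108 105]
238 280 [ 0.5949 -0.1238  0.2874] 0.13412762 [101 100  98]
275 280 [ 0.5966 -0.1094  0.2869] 0.13481595 [105 104 102]
258 205 [ 0.5919 -0.115   0.2089] 0.20828825 [15 16 16]
258 215 [ 0.5948 -0.1153  0.2181] 0.20032881 [34 32 33]
258 235 [ 0.6071 -0.1165  0.2188] 0.20317955 [29 27 27]
258 245 [ 0.6133 -0.1171  0.2194] 0.20440605 [28 27 29]
245 210 [ 0.5933 -0.123   0.2118] 0.20601581 [18 18 18]
272 210 [ 0.5941 -0.1069  0.2137] 0.20421816 [20 20 22]
258 200 [ 0.5917 -0.1149  0.1997] 0.21709396 [51 50 52]
225 160 [ 0.5681 -0.1347  0.1798] 0.22979501 [174 171 167]
[ 0.6075 -0.1166  0.2007] 257.5809396612903 223.93921301728943 0.22066441062261924
[ 0.6075 -0.1166  0.1927] 257.4927793261828 219.37061589895907 0.2283311098727998
[0.607, -0.1155, 0.219] 259.638582876187 234.79664408230758 0.2029260825152448
cam [ 0.5239 -0.1104  0.4059]
```

View pics/w3c.png

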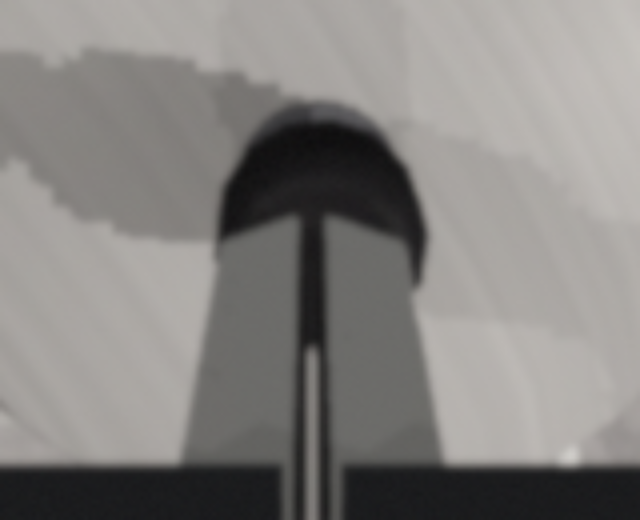

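```bash
python3 - <<'E'
from h import *
for n in ['w3','w1','wrist']:
    D=np.load(f'd_{n}.npz',allow_pickle=True); K=D['K'].item(); P=cloud(D['d'],K); d=D['d']
    print(n)
    for c in ([232,240,248,270,280] if n=='w3' else [160,165,170,345,350,358]):
        print(c,[(r,np.round(P[r,c],3).tolist()) for r in range(218,262,4)])
E
```

```text
w3
232 [(218, [0.608, -0.134, 0.183]), (222, [0.612, -0.135, 0.182]), (226, [0.615, -0.135, 0.183]), (230, [0.617, -0.135, 0.183]), (234, [0.621, -0.136, 0.182]), (238, [0.624, -0.136, 0.183]), (242, [0.627, -0.137, 0.183]), (246, [0.595, -0.128, 0.256]), (250, [0.595, -0.128, 0.259]), (254, [0.595, -0.128, 0.264]), (258, [0.595, -0.127, 0.268])]
240 [(218, [0.597, -0.126, 0.216]), (222, [0.599, -0.126, 0.217]), (226, [0.601, -0.127, 0.217]), (230, [0.596, -0.125, 0.236]), (234, [0.596, -0.125, 0.241]), (238, [0.596, -0.125, 0.247]), (242, [0.595, -0.125, 0.252]), (246, [0.596, -0.124, 0.255]), (250, [0.595, -0.124, 0.26]), (254, [0.595, -0.124, 0.265]), (258, [0.595, -0.124, 0.268])]
248 [(218, [0.596, -0.121, 0.218]), (222, [0.598, -0.122, 0.219]), (226, [0.596, -0.121, 0.231]), (230, [0.596, -0.121, 0.237]), (234, [0.596, -0.121, 0.242]), (238, [0.596, -0.121, 0.247]), (242, [0.596, -0.121, 0.251]), (246, [0.596, -0.121, 0.255]), (250, [0.596, -0.12, 0.261]), (254, [0.595, -0.12, 0.265]), (258, [0.596, -0.12, 0.268])]
270 [(218, [0.597, -0.109, 0.218]), (222, [0.6, -0.109, 0.218])
[... 3959 characters left out ...]
7]), (258, [0.214, 0.689, 0.218])]
350 [(218, [0.289, 0.732, -0.0]), (222, [0.294, 0.731, -0.001]), (226, [0.201, 0.697, 0.209]), (230, [0.201, 0.696, 0.213]), (234, [0.201, 0.695, 0.218]), (238, [0.202, 0.694, 0.222]), (242, [0.203, 0.693, 0.224]), (246, [0.204, 0.692, 0.225]), (250, [0.206, 0.692, 0.225]), (254, [0.208, 0.691, 0.225]), (258, [0.21, 0.691, 0.226])]
358 [(218, [0.292, 0.742, 0.0]), (222, [0.298, 0.741, -0.002]), (226, [0.302, 0.739, 0.001]), (230, [0.203, 0.7, 0.213]), (234, [0.202, 0.699, 0.218]), (238, [0.202, 0.697, 0.223]), (242, [0.201, 0.696, 0.229]), (246, [0.201, 0.695, 0.233]), (250, [0.202, 0.694, 0.234]), (254, [0.202, 0.693, 0.239]), (258, [0.204, 0.693, 0.238])]
```

Call:
jog_arm(plan="-1.5 0.5 -3 0 70; 0 0 0 0 70; 0 0 0 0 70; 0 0 0 0 70; 0 0 0 0 70; 0 0 0 0 70; 0 0 0 0 70; 0 0 5 0 70")

```text
time: 6.75
tool_pos: [0.6095, -0.1163, 0.1993]
tool_rot: [0.047, 0.999, 0.004, 0.006]
ft_force: [0.1, 0.9, 0.1]
grip_width: 0.0609
```

Call:
jog_arm(plan="0 0 12 0 70; 0 0 12 0 70; 0 0 9 0 70; 0 0 0 0 50; 0 0 0 0 0; 0 0 0 0 0; 0 0 0 0 0; 0 0 0 0 0")

```text
time: 7.55
tool_pos: [0.6091, -0.116, 0.1617]
tool_rot: [0.047, 0.999, 0.004, 0.005]
ft_force: [-0.4, -0.9, -2.5]
grip_width: 0.0326
```

```bash
python3 - <<'E'
from h import *
from scipy import ndimage
for n in ['top','scene','w1']:
    D=np.load(f'd_{n}.npz',allow_pickle=True); K=D['K'].item(); P=cloud(D['d'],K); p=D['p'].astype(int); E=np.array(K['extrinsics'])
    C=-E[:3,:3].T@E[:3,3]
    def ray(u,v,z):
        r=E[:3,:3].T@np.array([(u-K['cx'])/K['fx'],(v-K['cy'])/K['fy'],1]); return C+r*(z-C[2])/r[2]
    m=(p[...,0]-p[...,1]>30)&(p[...,0]-p[...,2]>30)&(abs(P[...,0]-.45)<.1)&(P[...,1]<-.25)&(P[...,1]>-.5)
    l,k=ndimage.label(m,np.ones((3,3)))
    w=(p[...,0]-p[...,1])*m
    for i in range(1,k+1):
        c=ndimage.center_of_mass(w,l,i); print(n,'tip',(l==i).sum(),np.round(c[::-1],1),ray(c[1],c[0],.053),np.median(P[l==i],0))
    wh=(p.min(-1)>165)&(abs(P[...,0]-.54)<.14)&(P[...,1]<-.25)&(P[...,1]>-.5)&(abs(P[...,2])<.02)
    if n!='w1':
        q=P[wh][:,:2].astype(np.float32); print(n,'tray',len(q),cv2.minAreaRect(q*1000), np.median(P[wh][:,2]))
    # rails: points with z>0.03
    r=(D['d']>0)&(abs(P[...,0]-.54)<.14)&(P[...,1]<-.28)&(P[...,1]>-.48)&(P[...,2]>.03)&(P[...,2]<.25)
    Q=P[r]; print('rail pts',len(Q), Q.max(0) if len(Q) else '')
    np.save(f'rail_{n}.npy',Q)
E
```

```text
top tip 5 [349.  196.2] [ 0.453  -0.3242  0.053 ] [ 0.4539 -0.3247  0.051 ]
top tip 7 [375.  198.7] [ 0.4421 -0.4139  0.053 ] [ 0.4439 -0.4168  0.0548]
top tray 497 ((530.6131591796875, -383.23388671875), (105.97714233398438, 174.089599609375), 75.3749771118164) 0.004389506880079889
rail pts 351 [ 0.6271 -0.3237  0.1463]
scene tip 6 [141.2 221.2] [ 0.4443 -0.4155  0.053 ] [ 0.4427 -0.4174  0.0514]
scene tip 6 [166.9 220.5] [ 0.4554 -0.3257  0.053 ] [ 0.4559 -0.3281  0.0524]
scene tray 1066 ((531.5543212890625, -385.81280517578125), (145.30557250976562, 211.2156219482422), 78.10492706298828) 0.005512882875211322
rail pts 292 [ 0.6332 -0.3249  0.1445]
w1 tip 57 [ 3.1 42.4] [ 0.443  -0.4157  0.053 ] [ 0.4432 -0.4151  0.0541]
w1 tip 55 [78.5 45. ] [ 0.4538 -0.3265  0.053 ] [ 0.4541 -0.3262  0.0548]
rail pts 2838 [ 0.6292 -0.3225  0.1426]
```

```bash
python3 - <<'E'
from h import *
from scipy.optimize import least_squares
for n in ['w1','top','scene']:
    Q=np.load(f'rail_{n}.npy')
    psi0=-.119; O0=np.array([.4486,-.3703])+.087*np.array([np.cos(psi0),np.sin(psi0)])
    def loc(t,Q):
        c,s=np.cos(t[2]),np.sin(t[2]); d=Q[:,:2]-t[:2]; return np.c_[d@[c,s],d@[-s,c],Q[:,2]]
    def res(t,Q):
        L=loc(t,Q); a=.611
        sl=L[:,0]*np.cos(a)+(L[:,2]-.085-t[3])*np.sin(a); nz=-L[:,0]*np.sin(a)+(L[:,2]-.085-t[3])*np.cos(a)
        return sl,np.abs(L[:,1])-.045,nz
    t=np.r_[O0,psi0,0.]
    for it in range(4):
        sl,y,nz=res(t,Q); k=(abs(y)<.012)&(abs(nz)<.012)&(abs(sl)<.11)
        f=least_squares(lambda t:np.r_[res(t,Q[k])[1],res(t,Q[k])[2]],t,loss='soft_l1',f_scale=.002); 
        # slope-along DOF tied with z offset: keep t[3]=0 via x
        t=f.x
    print(n,k.sum(),t,'sl range',np.percentile(res(t,Q[k])[0],[0,2,98,100]), 'rms',np.sqrt(np.mean(f.fun**2)))
print(O0)
E
```

```text
Traceback (most recent call last):
IndexError: index -1 is out of bounds for axis 0 with size 0
```

```bash
python3 - <<'E'
from h import *
from scipy.optimize import least_squares
a=.611
for n in ['w1','top','scene']:
    Q=np.load(f'rail_{n}.npy')
    psi0=-.119; O0=np.array([.4486,-.3703])+.087*np.array([np.cos(psi0),np.sin(psi0)])
    def res(t,Q):
        c,s=np.cos(t[2]),np.sin(t[2]); d=Q[:,:2]-t[:2]; L=np.c_[d@[c,s],d@[-s,c],Q[:,2]-.085]
        return L[:,0]*np.cos(a)+L[:,2]*np.sin(a),np.abs(L[:,1])-.045,-L[:,0]*np.sin(a)+L[:,2]*np.cos(a)
    t=np.r_[O0,psi0]
    for w in [.02,.015,.01,.008]:
        sl,y,nz=res(t,Q); k=(abs(y)<w)&(abs(nz)<w)&(abs(sl)<.11)
        f=least_squares(lambda t:np.r_[res(t,Q[k])[1],res(t,Q[k])[2]],t,loss='soft_l1',f_scale=.002); t=f.x
    sl,y,nz=res(t,Q[k])
    print(n,k.sum(),t,'sl',np.percentile(sl,[0,2,98,100]),'rms',np.sqrt(np.mean(f.fun**2)))
print(O0)
E
```

```text
w1 1567 [ 0.5394 -0.3814 -0.1247] sl [-0.0954 -0.0915  0.0965  0.0993] rms 0.0020089918031448977
top 218 [ 0.5384 -0.3811 -0.1238] sl [-0.0928 -0.0897  0.0971  0.0993] rms 0.002476356320216332
scene 87 [ 0.5436 -0.3819 -0.1284] sl [-0.0975 -0.0948  0.0998  0.1005] rms 0.002969681215634541
[ 0.535  -0.3806]
```

Call:
jog_arm(plan="0 0 -8 0 0; 0 0 -15 0 0; 0 0 -22 0 0; 0 0 -25 0 0; 0 0 -18 0.03 0; 1 -5 -6 0 0; 3 -12 0 0 0; 5 -22 0 0 0")

```text
time: 8.35
tool_pos: [0.594, -0.1538, 0.264]
tool_rot: [0.059, 0.998, 0.004, 0.006]
ft_force: [-0.3, 0.9, -4.1]
grip_width: 0.0324
```

Call:
jog_arm(plan="5 -28 0 0 0; 6 -36 0 0 0; 6 -38 0 0 0; 6 -38 0 0 0; 6 -34 0 0 0; 4 -24 0 0 0; 3 -14 0 0 0; 1 -4 0 0 0")

```text
time: 9.15
tool_pos: [0.5186, -0.3803, 0.2565]
tool_rot: [0.06, 0.998, 0.004, 0.002]
ft_force: [-0.1, 0.2, -3.1]
grip_width: 0.0326
```

```bash
python3 - <<'E'
from h import *
s=st(); p,d,K=cap('wrist','w4.png'); np.savez('d_w4',d=d,p=p,K=K); cap('scene','s4.png')
im=cv2.imread('pics/s4.png')[130:280,60:260]; cv2.imwrite('pics/s4c.png',cv2.resize(im,None,fx=4,fy=4,interpolation=cv2.INTER_CUBIC))
s=st()
E
```

```text
t 9.15 pos [ 0.5186 -0.3803  0.2565] R [[-0.993, 0.12, 0.004], [0.12, 0.993, 0.007], [-0.003, 0.008, -1.0]] F [-0.1133  0.1581 -3.0942] w 0.032627221676634184 j [-0.0127  0.3862  0.7476  1.6184 -0.2823  1.2474  2.2397]
t 9.25 pos [ 0.5196 -0.3787  0.2566] R [[-0.993, 0.119, 0.004], [0.119, 0.993, 0.008], [-0.003, 0.008, -1.0]] F [-0.1141  0.0244 -3.8138] w 0.03227429638341024 j [-0.0148  0.3857  0.7468  1.6185 -0.2822  1.2475  2.2378]
```

View pics/w4.png

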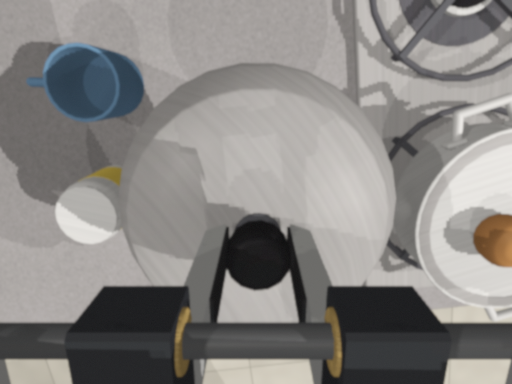

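View pics/s4c.png

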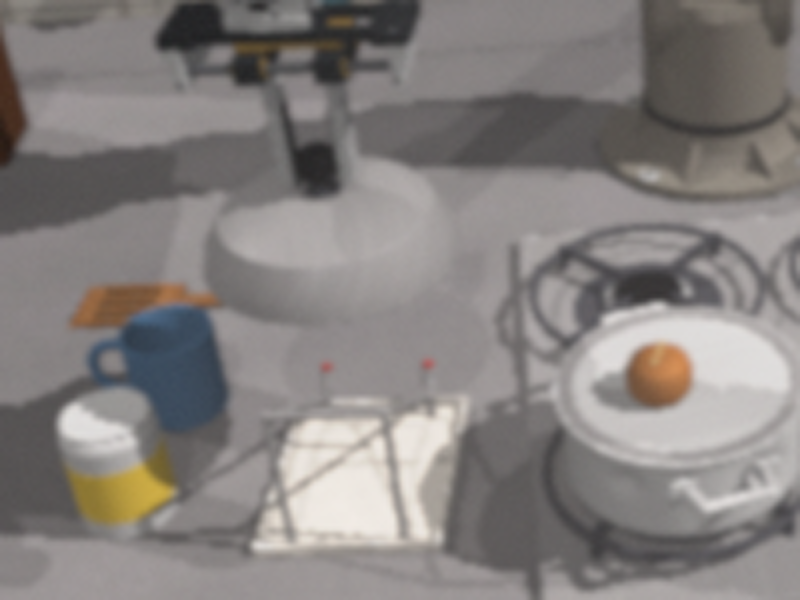

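```bash
cat >> h.py <<'E'
def lidpose(d,K,p,c0,zmin):
    from scipy.optimize import least_squares
    P=cloud(d,K)
    m=(d>0)&(np.hypot(P[...,0]-c0[0],P[...,1]-c0[1])<.09)&(p.max(-1)<60)&(P[...,2]>c0[2]-.015)&(P[...,2]<c0[2]+.02)&(np.hypot(P[...,0]-c0[0],P[...,1]-c0[1])<.025)
    k=P[m]; print('knob pts',len(k),k.min(0),k.max(0))
    g=p.astype(int); m=(d>0)&(np.hypot(P[...,0]-c0[0],P[...,1]-c0[1])<.085)&(P[...,2]>zmin)&(P[...,2]<c0[2]-.018)&(g.min(-1)>130)
    q=P[m]
    f=least_squares(lambda t:np.linalg.norm(q-t[:3],axis=1)-t[3],np.r_[c0[0],c0[1],c0[2]-.13,.11],loss='soft_l1',f_scale=.001)
    print('dome',len(q),f.x,np.sqrt(np.mean(f.fun**2))); return k,f.x
E
python3 - <<'E'
from h import *
for n,c in [('w1',(.607,-.1155,.208)),('w4',(.517,-.380,.3025))]:
    D=np.load(f'd_{n}.npz',allow_pickle=True); lidpose(D['d'],D['K'].item(),D['p'],c,c[2]-.06)
E
```

```text
knob pts 1040 [ 0.591  -0.1306  0.2015] [ 0.6207 -0.1004  0.2211]
dome 18171 [ 0.6073 -0.1159  0.004   0.182 ] 0.0010273951158053113
knob pts 3880 [ 0.5006 -0.3976  0.2878] [ 0.53   -0.3621  0.3225]
dome 38627 [ 0.5164 -0.3804  0.1     0.1808] 0.0010122406405237473
```

Call:
jog_arm(plan="-2 1.5 10 0 0; -2 0 15 0 0; -2 0 18 0 0; 0 0 16 0 0; 0 0 10 0 0; 0 0 5 0 0; 0 0 0 0 0; 0 0 0 0 0")

```text
time: 10.05
tool_pos: [0.5297, -0.3698, 0.1742]
tool_rot: [0.055, 0.998, 0.006, 0.001]
ft_force: [-1.6, -0.7, -2.0]
grip_width: 0.0325
```

```bash
python3 - <<'E'
from h import *
s=st(); p,d,K=cap('wrist','w5.png'); np.savez('d_w5',d=d,p=p,K=K); cap('scene','s5.png')
im=cv2.imread('pics/s5.png')[150:280,60:240]; cv2.imwrite('pics/s5c.png',cv2.resize(im,None,fx=4,fy=4,interpolation=cv2.INTER_CUBIC))
s=st()
tp=np.array(s['tool_pos']); c=tp+[-.0025,-.001,.048]
k,f=lidpose(d,K,p,c,c[2]-.06)
O=np.array([.536,-.381]); e=np.array([.9924,-.1227]); n=np.array([.1227,.9924])
print('knob in rest from tool',(c[:2]-O)@e,(c[:2]-O)@n,c[2])
print('domec in rest',(f[:2]-O)@e,(f[:2]-O)@n,f[2])
E
```

```text
t 10.05 pos [ 0.5297 -0.3698  0.1742] R [[-0.994, 0.109, 0.003], [0.109, 0.994, 0.011], [-0.002, 0.011, -1.0]] F [-1.5712 -0.7095 -1.9561] w 0.032465533772104385 j [ 0.003   0.4602  0.7049  1.7048 -0.3398  1.1045  2.2748]
t 10.15 pos [ 0.5298 -0.3699  0.1745] R [[-0.994, 0.109, 0.003], [0.109, 0.994, 0.011], [-0.002, 0.011, -1.0]] F [ 0.6928 -0.6455 -2.6686] w 0.03213998329616025 j [ 0.0031  0.4599  0.705   1.7045 -0.3398  1.1046  2.2748]
knob pts 3866 [ 0.5116 -0.3872  0.2081] [ 0.5412 -0.352   0.2423]
dome 38278 [ 0.537  -0.3708  0.0197  0.1792] 0.0011246237563891657
knob in rest from tool -0.009860340390702165 0.008956608217838224 0.22245857274015357
domec in rest -0.0002105938104442485 0.010252134209249234 0.019676013712310664
```

View pics/s5c.png

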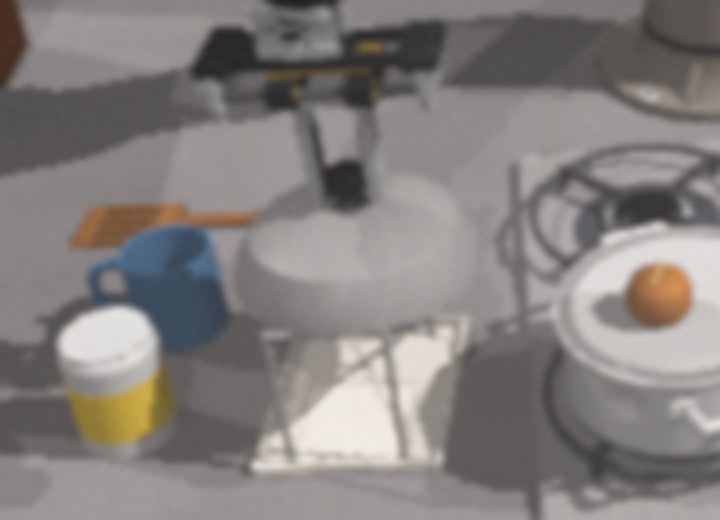

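Call:
jog_arm(plan="1.5 -5 -5 0.014 0; 1 -4 0 0 0; 0 0 0 0 0; 3 -1 7 0 0; 5 -1 9 0 0; 5 -1 9 0 0; 3 0 4 0 0; 0 0 0 0 0")

```text
time: 10.95
tool_pos: [0.508, -0.3806, 0.1491]
tool_rot: [0.063, 0.998, 0.006, 0.002]
ft_force: [-1.2, 0.3, -0.7]
grip_width: 0.0322
```

```bash
cat > chk.py <<'E'
from h import *
import sys
i=sys.argv[1]
s=st(); p,d,K=cap('wrist',f'w{i}.png'); np.savez(f'd_w{i}',d=d,p=p,K=K); cap('scene',f's{i}.png')
im=cv2.imread(f'pics/s{i}.png')[150:280,60:240]; cv2.imwrite(f'pics/s{i}c.png',cv2.resize(im,None,fx=4,fy=4,interpolation=cv2.INTER_CUBIC))
tp=np.array(s['tool_pos']); c=tp+[-.0025,-.001,.048]
k,f=lidpose(d,K,p,c,c[2]-.08)
O=np.array([.536,-.381]); e=np.array([.9924,-.1227]); n=np.array([.1227,.9924])
kk=np.r_[(c[:2]-O)@e,(c[:2]-O)@n,c[2]]; ff=np.r_[(f[:2]-O)@e,(f[:2]-O)@n,f[2]]
ax=kk-ff; L=np.linalg.norm(ax); ax/=L
print('knob',kk,'domec',ff,'L',L,'tilt',np.degrees(np.arctan2(-ax[0],ax[2])),'side',np.degrees(np.arctan2(ax[1],ax[2])),'rim centre(from dome fit)',ff+ax*(.186-.128-.004+.0), 'from knob',kk-.082*ax)
E
python3 chk.py 6
```

```text
t 10.95 pos [ 0.508  -0.3806  0.1491] R [[-0.992, 0.125, 0.005], [0.125, 0.992, 0.011], [-0.003, 0.011, -1.0]] F [-1.2176  0.2918 -0.7307] w 0.03216343588525392 j [ 0.0315  0.466   0.7017  1.7574 -0.3545  1.0488  2.3068]
knob pts 3652 [ 0.4884 -0.398   0.1822] [ 0.5177 -0.3626  0.217 ]
dome 32058 [ 0.5613 -0.3867  0.0007  0.1803] 0.0014229063895612173
knob [-0.0302 -0.0043  0.1971] domec [ 0.0258 -0.0026  0.0007] L 0.20421853148194516 tilt 15.920189228509962 side -0.5038510645002401 rim centre(from dome fit) [ 0.011  -0.003   0.0527] from knob [-0.0077 -0.0036  0.1183]
```

View pics/s6c.png

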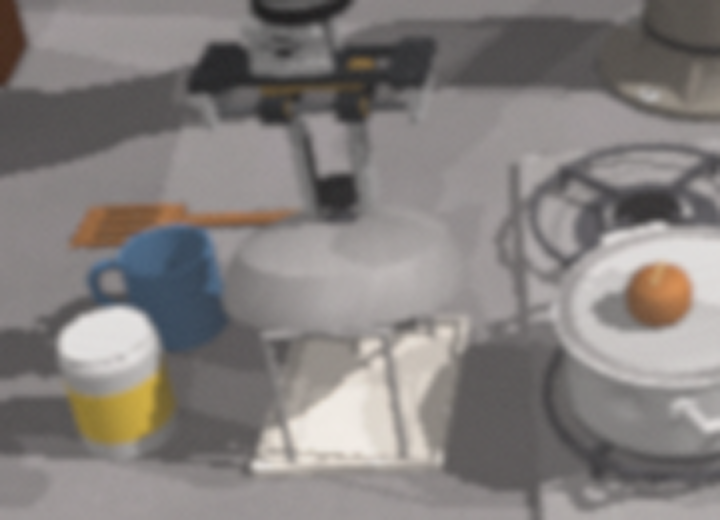

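Call:
jog_arm(plan="3 2 5 0 0; 3 0 6 0 0; 4 0 9 0 0; 3 0 9 0 0; 0 0 0 0 0; 2 0 5 0 0; 0 0 0 0 0; 0 0 0 0 0")

```text
time: 11.85
tool_pos: [0.4932, -0.3761, 0.1128]
tool_rot: [0.062, 0.998, 0.005, 0.002]
ft_force: [0.1, -0.1, -0.7]
grip_width: 0.0323
```

```bash
python3 chk.py 7
```

```text
t 11.85 pos [ 0.4932 -0.3761  0.1128] R [[-0.992, 0.124, 0.005], [0.124, 0.992, 0.01], [-0.004, 0.011, -1.0]] F [ 0.1193 -0.1274 -0.6918] w 0.032310515619278536 j [ 0.0441  0.4811  0.6842  1.8236 -0.3764  0.9701  2.3366]
knob pts 3548 [ 0.4746 -0.3935  0.1461] [ 0.5017 -0.3581  0.1807]
dome 20633 [ 0.5996 -0.389  -0.0095  0.1783] 0.0010965161781500707
knob [-0.0454 -0.0016  0.1608] domec [ 0.0641 -0.0001 -0.0095] L 0.20250462699189678 tilt 32.73636909069336 side -0.5043739917160966 rim centre(from dome fit) [ 0.0349 -0.0005  0.0359] from knob [-0.0011 -0.001   0.0919]
```

View pics/s7c.png

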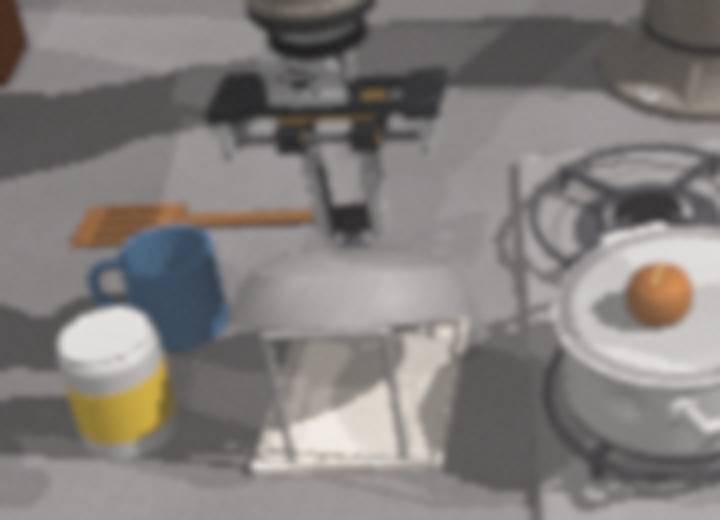

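View pics/w7.png

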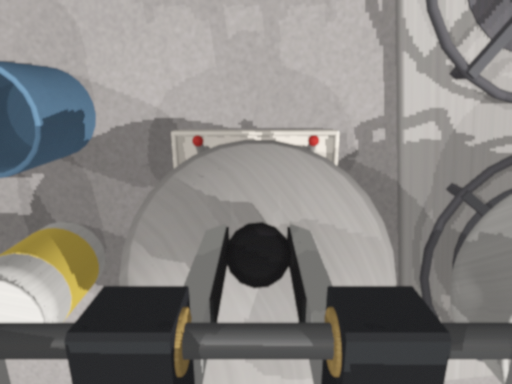

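Call:
jog_arm(plan="0.5 0.5 4 0 0; 1 0.5 3 0 0; 2 0 2 0 0; 2 0 1 0 0; 0 0 0 0 0; 0 0 0 0 0; 0 0 0 0 0; 0 0 0 0 0")

```text
time: 12.75
tool_pos: [0.4909, -0.3757, 0.1057]
tool_rot: [0.062, 0.998, 0.004, 0.006]
ft_force: [-1.5, 0.8, 2.0]
grip_width: 0.0327
```

```bash
python3 chk.py 8
```

```text
t 12.75 pos [ 0.4909 -0.3757  0.1057] R [[-0.992, 0.124, 0.012], [0.124, 0.992, 0.008], [-0.011, 0.009, -1.0]] F [-1.4937  0.84    1.9881] w 0.03268679703954686 j [ 0.0478  0.4814  0.6793  1.8403 -0.3836  0.9467  2.3459]
knob pts 3590 [ 0.4714 -0.3929  0.1393] [ 0.4985 -0.3576  0.1736]
dome 19220 [ 0.6027 -0.39   -0.0119  0.1782] 0.0010738885085902427
knob [-0.0478 -0.0016  0.1537] domec [ 0.0673 -0.0008 -0.0119] L 0.2016854995121202 tilt 34.804927570255614 side -0.2661589723114197 rim centre(from dome fit) [ 0.0365 -0.001   0.0324] from knob [-0.001  -0.0012  0.0864]
```

View pics/w8.png

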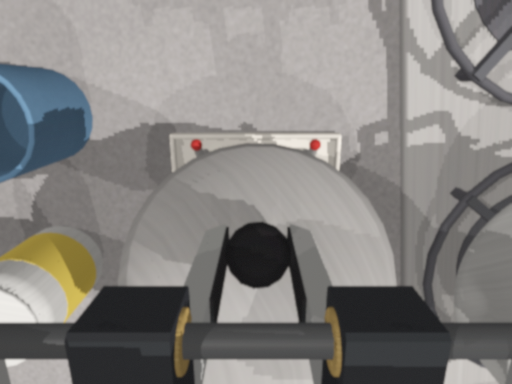

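Call:
jog_arm(plan="1.5 0 1 0 0; 0 0 0 0 0; 0 0 0 0 36; 0 0 0 0 38; 0 0 0 0 42; 0 0 0 0 48; 0 0 0 0 55; 0 0 0 0 62")

```text
time: 13.65
tool_pos: [0.4904, -0.3756, 0.1048]
tool_rot: [0.062, 0.998, 0.004, 0.006]
ft_force: [0.3, -0.0, 0.4]
grip_width: 0.0561
```

```bash
python3 chk.py 9
```

```text
t 13.65 pos [ 0.4904 -0.3756  0.1048] R [[-0.992, 0.123, 0.013], [0.123, 0.992, 0.007], [-0.012, 0.009, -1.0]] F [ 0.329  -0.0314  0.4149] w 0.05610390526172151 j [ 0.0481  0.4806  0.6786  1.8435 -0.3844  0.9425  2.3477]
knob pts 3193 [ 0.4707 -0.3913  0.1487] [ 0.4977 -0.3602  0.1684]
dome 15406 [ 0.6009 -0.3904 -0.0118  0.1772] 0.0011858593828864047
knob [-0.0483 -0.0015  0.1528] domec [ 0.0656 -0.0014 -0.0118] L 0.20011424790226956 tilt 34.67732173414839 side -0.04002885123727849 rim centre(from dome fit) [ 0.0349 -0.0014  0.0326] from knob [-0.0016 -0.0014  0.0853]
```

View pics/w9.png

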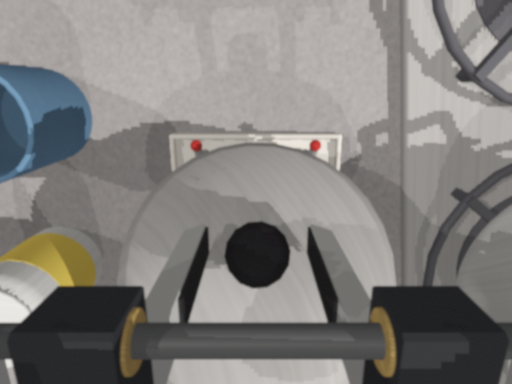

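View pics/s9c.png

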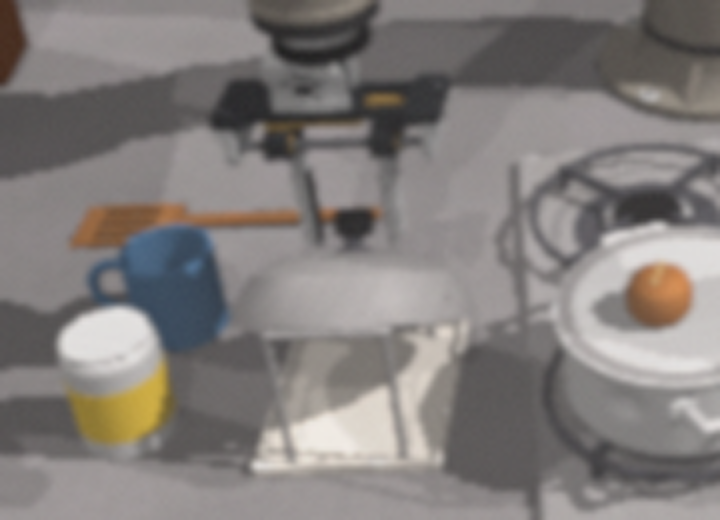

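Call:
jog_arm(plan="0 0 -4 0 75; 0 0.5 -10 0 80; 0 1 -20 0 90; 0 2 -30 0 100; 0 3 -35 0 100; 0 10 -30 0 100; 0 30 -10 0 100; 0 40 0 0 100")

```text
time: 14.55
tool_pos: [0.4969, -0.2945, 0.2546]
tool_rot: [0.067, 0.998, 0.002, 0.007]
ft_force: [1.0, 1.2, 0.9]
grip_width: 0.0939
```

```bash
python3 - <<'E'
from h import *
s=st(); p,d,K=cap('wrist','w10.png'); np.savez('d_w10',d=d,p=p,K=K)
O=np.array([.536,-.381]); e=np.array([.9924,-.1227]); n=np.array([.1227,.9924])
print([(np.round(x['xyz'],3),round(x['confidence'],2)) for x in arm.search_frame('wrist','roll')])
print([(np.round(x['xyz'],3),round(x['confidence'],2)) for x in arm.search_frame('wrist','lid')])
E
```

```text
t 14.55 pos [ 0.4969 -0.2945  0.2546] R [[-0.991, 0.133, 0.014], [0.133, 0.991, 0.004], [-0.013, 0.006, -1.0]] F [0.9914 1.1615 0.8547] w 0.0939378344390123 j [-0.2004  0.2404  0.7629  1.7773 -0.19    1.1855  2.0559]
[(array([ 0.605, -0.139,  0.156]), 0.84), (array([ 0.464, -0.36 ,  0.011]), 0.62), (array([ 0.518, -0.366,  0.137]), 0.28)]
[(array([ 0.522, -0.37 ,  0.134]), 0.91)]
```

View pics/w10.png

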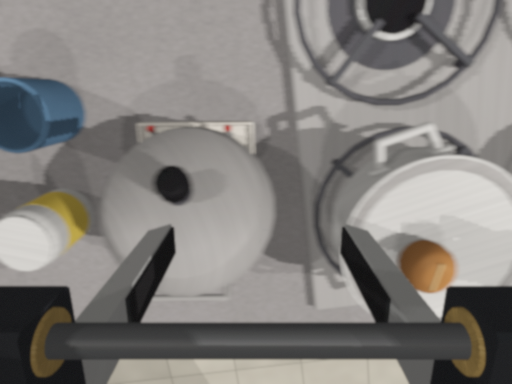

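```bash
python3 - <<'E'
from h import *
from scipy import ndimage
D=np.load('d_w10.npz',allow_pickle=True); K=D['K'].item(); P=cloud(D['d'],K); p=D['p'].astype(int)
m=(p[...,0]-p[...,2]>60)&(np.hypot(P[...,0]-.607,P[...,1]+.115)<.09)&(P[...,2]>.12)
Q=P[m]; print('roll',len(Q),Q.min(0),Q.max(0),np.median(Q,0))
D=np.load('d_scene.npz',allow_pickle=True)
for n in ['top','scene']:
    D=np.load(f'd_{n}.npz',allow_pickle=True); K=D['K'].item(); P=cloud(D['d'],K); p=D['p'].astype(int); E=np.array(K['extrinsics']); C=-E[:3,:3].T@E[:3,3]
    def ray(u,v,z):
        r=E[:3,:3].T@np.array([(u-K['cx'])/K['fx'],(v-K['cy'])/K['fy'],1]); return C+r*(z-C[2])/r[2]
    bl=(p[...,2]-p[...,0]>25)&(P[...,1]>.25)&(P[...,1]<.5)&(abs(P[...,0]-.5)<.2)
    l,k=ndimage.label(bl,np.ones((3,3)))
    for i in range(1,k+1):
        v,u=np.nonzero(l==i)
        if len(v)<15: continue
        q=np.array([ray(a,b,.018) for a,b in zip(u,v)])[:,:2]; c=q.mean(0); w=np.linalg.svd(q-c)[2][0]
        print(n,len(v),c,'ang',np.arctan(w[1]/w[0]), 'span',((q-c)@w).min(),((q-c)@w).max())
E
```

```text
roll 1744 [ 0.587  -0.1587  0.1202] [ 0.6497 -0.0918  0.1632] [ 0.606  -0.1365  0.1577]
top 73 [0.5024 0.4033] ang -0.06129887174702973 span -0.03355982064753649 0.03423108229808924
top 74 [0.4946 0.3546] ang -0.20480994184484008 span -0.033423606346429845 0.032544919238434944
scene 51 [0.4985 0.3531] ang -0.2640131100189566 span -0.04122622919257243 0.03651657094835778
scene 56 [0.5078 0.4001] ang -0.20207539771725183 span -0.04211664347635848 0.04074572515193611
```

Call:
jog_arm(plan="3 40 0 0 100; 5 46 0 0 100; 5 46 0 0 100; 5 46 0 0 100; 5 46 0 0 100; 5 46 0 0 100; 5 46 0 0 100; 5 46 0 0 100")

```text
time: 15.5
tool_pos: [0.5075, 0.0707, 0.2593]
tool_rot: [0.074, 0.997, 0.002, 0.009]
ft_force: [1.0, -0.4, 0.3]
grip_width: 0.094
```

Call:
jog_arm(plan="8 46 0 0 100; 8 46 0 0 100; 8 46 0 0 100; 8 46 0 0 100; 8 46 0 0 100; 6 36 0 0 100; 4 22 0 0 100; 2 10 0 0 100")

```text
time: 16.3
tool_pos: [0.5034, 0.3832, 0.2629]
tool_rot: [0.077, 0.997, 0.002, 0.01]
ft_force: [0.1, -0.4, 0.7]
grip_width: 0.0938
```

```bash
python3 - <<'E'
from h import *
s=st(); p,d,K=cap('wrist','w11.png'); np.savez('d_w11',d=d,p=p,K=K)
for q in ['tongs','tongs_grip','tongs_left','tongs_right']: print(q,[(np.round(x['xyz'],3),round(x['confidence'],2)) for x in arm.search_frame('wrist',q)])
from scipy import ndimage
P=cloud(d,K); p=p.astype(int)
bl=(p[...,2]-p[...,0]>40)&(P[...,1]>.25)&(P[...,1]<.5)&(abs(P[...,0]-.5)<.2)&(P[...,2]>.004)
l,k=ndimage.label(bl,np.ones((3,3)))
for i in range(1,k+1):
    q=P[l==i]
    if len(q)<100: continue
    print(len(q),q.mean(0),'z',np.percentile(q[:,2],[5,50,95]), cv2.minAreaRect((q[:,:2]*1000).astype(np.float32)))
E
```

```text
t 16.3 pos [0.5034 0.3832 0.2629] R [[-0.988, 0.154, 0.02], [0.154, 0.988, 0.003], [-0.02, 0.006, -1.0]] F [ 0.0864 -0.3569  0.7079] w 0.09379146609380247 j [-1.0147  0.2901  0.3236  1.6338 -0.0851  1.2158  0.7408]
tongs [(array([0.476, 0.394, 0.02 ]), 0.79), (array([0.415, 0.545, 0.113]), 0.31)]
tongs_grip [(array([0.474, 0.391, 0.028]), 0.6)]
tongs_left [(array([0.508, 0.402, 0.018]), 0.83)]
tongs_right [(array([0.501, 0.352, 0.021]), 0.82), (array([0.587, 0.128, 0.054]), 0.5)]
314 [0.5015 0.4018 0.0235] z [0.0217 0.0236 0.0252] ((502.2835693359375, 401.82208251953125), (8.131279945373535, 68.04780578613281), 85.24893951416016)
342 [0.4941 0.3544 0.0267] z [0.016  0.0236 0.0251] ((470.49896240234375, 364.1425476074219), (18.088726043701172, 119.4922103881836), 67.6816635131836)
```

View pics/w11.png

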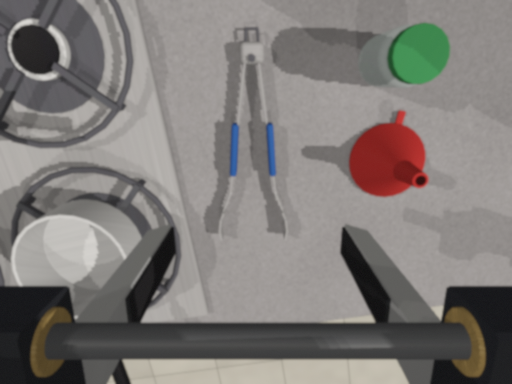

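Call:
jog_arm(plan="1 -2 15 0 100; 1 -2 28 0 100; 1 -1.5 35 0 100; 1 0 35 0 100; 1 0 35 0 100; 1 0 30 0 100; 0 0 15 0 100; 0 0 0 0 100")

```text
time: 17.35
tool_pos: [0.5079, 0.3628, 0.0695]
tool_rot: [0.087, 0.996, 0.004, 0.014]
ft_force: [-0.1, 0.0, 0.6]
grip_width: 0.0941
```

```bash
python3 - <<'E'
from h import *
s=st(); p,d,K=cap('wrist','w12.png'); np.savez('d_w12',d=d,p=p,K=K)
st()
P=cloud(d,K); p=p.astype(int)
from scipy import ndimage
bl=(p[...,2]-p[...,0]>40)&(P[...,1]>.25)&(P[...,1]<.5)&(abs(P[...,0]-.5)<.2)&(P[...,2]>.018)&(P[...,2]<.03)
l,k=ndimage.label(bl,np.ones((3,3)))
for i in range(1,k+1):
    q=P[l==i]
    if len(q)<100: continue
    print(len(q),q.mean(0),cv2.minAreaRect((q[:,:2]*1000).astype(np.float32)))
E
```

```text
t 17.35 pos [0.5079 0.3628 0.0695] R [[-0.985, 0.173, 0.028], [0.173, 0.985, 0.007], [-0.026, 0.011, -1.0]] F [-0.0692  0.0123  0.5587] w 0.09410343908460068 j [-0.9562  0.4559  0.2904  1.8564 -0.1546  0.8262  0.805 ]
t 17.4 pos [0.5085 0.3631 0.0707] R [[-0.984, 0.173, 0.029], [0.173, 0.985, 0.007], [-0.027, 0.012, -1.0]] F [-0.1764 -0.5077 -0.0703] w 0.09388204078363152 j [-0.9563  0.4546  0.2909  1.8554 -0.1543  0.8272  0.8047]
1020 [0.5009 0.4012 0.0231] ((502.7749328613281, 401.41851806640625), (9.185197830200195, 68.71734619140625), 85.1328353881836)
970 [0.494  0.3536 0.0234] ((495.49261474609375, 353.2123107910156), (8.732768058776855, 68.67042541503906), 77.69757843017578)
```

View pics/w12.png

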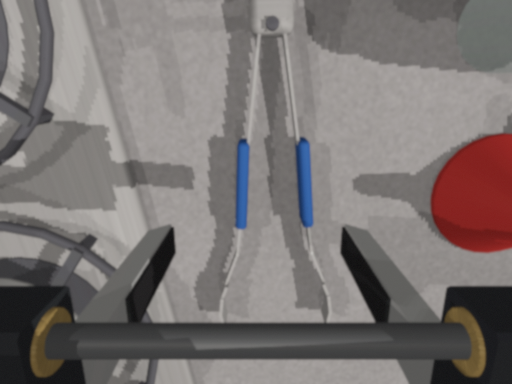

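Call:
jog_arm(plan="4 5 0 -0.012 100; 4 5 0 -0.012 100; 3 3.5 5 0 100; 0.5 1.5 18 0 100; 0.5 1.5 20 0 100; 0 1 12 0 100; 0 0 0 0 100; 0 0 0 0 100")

```text
time: 18.2
tool_pos: [0.5029, 0.3883, 0.0205]
tool_rot: [0.073, 0.997, 0.009, 0.017]
ft_force: [0.7, -0.5, 0.5]
grip_width: 0.0937
```

```bash
python3 - <<'E'
from h import *
s=st(); p,d,K=cap('wrist','w13.png'); np.savez('d_w13',d=d,p=p,K=K)
st()
E
```

```text
t 18.2 pos [0.5029 0.3883 0.0205] R [[-0.989, 0.146, 0.036], [0.147, 0.989, 0.015], [-0.033, 0.02, -0.999]] F [ 0.6918 -0.5241  0.4519] w 0.09374626046288692 j [-0.9647  0.5287  0.2593  1.8678 -0.1758  0.7306  0.8114]
t 18.25 pos [0.5029 0.3884 0.0206] R [[-0.989, 0.146, 0.036], [0.147, 0.989, 0.016], [-0.033, 0.021, -0.999]] F [-0.8485 -0.0044 -0.3721] w 0.09404106049040294 j [-0.9648  0.5285  0.2593  1.8678 -0.1759  0.7305  0.8114]
```

View pics/w13.png

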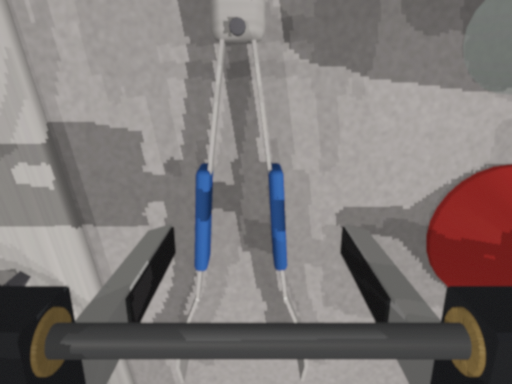

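Call:
jog_arm(plan="0 -5 0 0 100; 0 -5 0 0 100; 0 0 0 0 100; 0.5 0 10 0 100; 0.5 0 12 0 100; 0.5 0 10 0 100; 0 0 0 0 100; 0 0 0 0 100")

```text
time: 19.05
tool_pos: [0.5016, 0.3784, -0.013]
tool_rot: [0.074, 0.997, 0.01, 0.018]
ft_force: [-0.6, -0.5, -0.1]
grip_width: 0.0939
```

```bash
python3 - <<'E'
from h import *
s=st(); p,d,K=cap('wrist','w14.png'); np.savez('d_w14',d=d,p=p,K=K)
s=st(); r=R.from_quat(s['tool_rot']).as_matrix(); print('grasp',np.array(s['tool_pos'])-.046*r[:,2],'tip',np.array(s['tool_pos'])-.027*r[:,2])
E
```

```text
t 19.05 pos [ 0.5016  0.3784 -0.013 ] R [[-0.988, 0.147, 0.037], [0.147, 0.989, 0.017], [-0.034, 0.022, -0.999]] F [-0.6484 -0.492  -0.0697] w 0.09389353379216535 j [-0.9427  0.5659  0.2433  1.8997 -0.1918  0.6593  0.8345]
t 19.1 pos [ 0.5015  0.3784 -0.013 ] R [[-0.989, 0.147, 0.037], [0.147, 0.989, 0.017], [-0.034, 0.022, -0.999]] F [-0.3003  0.3854  0.3374] w 0.09384737143050116 j [-0.9428  0.5658  0.2433  1.8999 -0.1918  0.6594  0.8345]
grasp [0.4998 0.3776 0.0329] tip [0.5005 0.3779 0.0139]
```

View pics/w14.png

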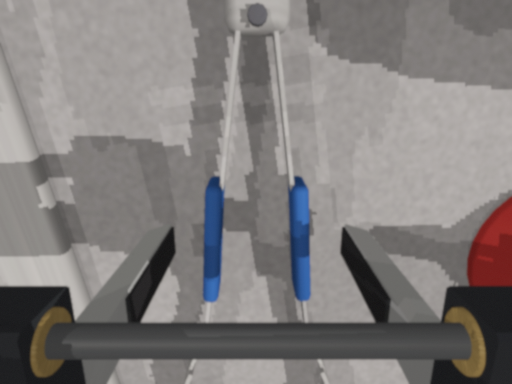

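Call:
jog_arm(plan="0.3 0 5 0 100; 0 0 4 0 100; 0 0 0 0 75; 0 0 0 0 65; 0 0 0 0 58; 0 0 0 0 53; 0 0 0 0 53; 0 0 0 0 53", newtons=30)

```text
time: 19.9
tool_pos: [0.5022, 0.3793, -0.0218]
tool_rot: [0.074, 0.997, 0.01, 0.018]
ft_force: [0.0, 0.1, -1.1]
grip_width: 0.0513
```

```bash
python3 - <<'E'
from h import *
s=st(); p,d,K=cap('wrist','w15.png'); np.savez('d_w15',d=d,p=p,K=K)
s=st(); r=R.from_quat(s['tool_rot']).as_matrix(); print('grasp',np.array(s['tool_pos'])-.046*r[:,2],'tip',np.array(s['tool_pos'])-.027*r[:,2])
E
```

```text
t 19.9 pos [ 0.5022  0.3793 -0.0218] R [[-0.988, 0.146, 0.038], [0.147, 0.989, 0.018], [-0.035, 0.023, -0.999]] F [ 0.0035  0.1007 -1.0641] w 0.051254834820876505 j [-0.9392  0.579   0.2384  1.9018 -0.1964  0.6424  0.8379]
t 19.95 pos [ 0.5021  0.3793 -0.0218] R [[-0.988, 0.146, 0.038], [0.147, 0.989, 0.018], [-0.035, 0.023, -0.999]] F [ 0.8396  1.2255 -0.0616] w 0.05046427417050785 j [-0.9392  0.5791  0.2384  1.9019 -0.1963  0.6424  0.8378]
grasp [0.5004 0.3784 0.0242] tip [0.5011 0.3788 0.0052]
```

View pics/w15.png

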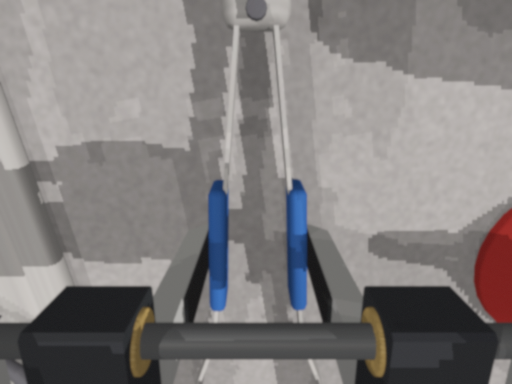

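Call:
jog_arm(plan="0 0 -5 0 53; 0 0 -12 0 53; 0 0 -20 0 53; 0 0 -30 0 53; 0 0 -35 0 53; 0 0 -35 0 53; 0 0 -25 0 53; 0 0 -10 0 53")

```text
time: 20.75
tool_pos: [0.4942, 0.3742, 0.1601]
tool_rot: [0.074, 0.997, 0.009, 0.018]
ft_force: [0.3, -0.4, -1.3]
grip_width: 0.05
```

```bash
python3 - <<'E'
from h import *
s=st(); p,d,K=cap('wrist','w16.png'); np.savez('d_w16',d=d,p=p,K=K); cap('scene','s16.png')
im=cv2.imread('pics/s16.png')[100:260,250:430]; cv2.imwrite('pics/s16c.png',cv2.resize(im,None,fx=4,fy=3.7,interpolation=cv2.INTER_CUBIC))
s=st(); 
E
```

```text
t 20.75 pos [0.4942 0.3742 0.1601] R [[-0.988, 0.148, 0.036], [0.148, 0.989, 0.016], [-0.034, 0.021, -0.999]] F [ 0.317  -0.4    -1.2593] w 0.04999924031690542 j [-1.0085  0.338   0.312   1.8025 -0.1088  0.9806  0.7662]
t 20.85 pos [0.4941 0.3742 0.1587] R [[-0.988, 0.147, 0.036], [0.148, 0.989, 0.016], [-0.033, 0.021, -0.999]] F [-0.2633  0.1644 -2.8213] w 0.05007583396759538 j [-1.0081  0.3397  0.3114  1.8036 -0.1093  0.9784  0.7666]
```

View pics/w16.png

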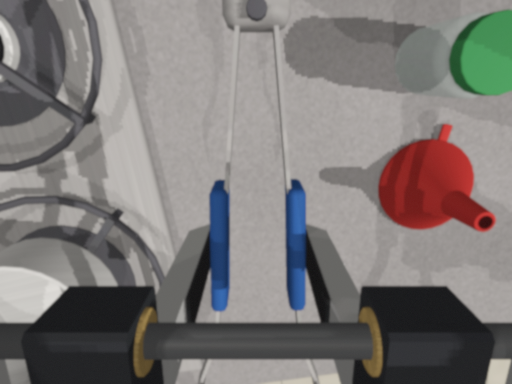

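View pics/s16c.png

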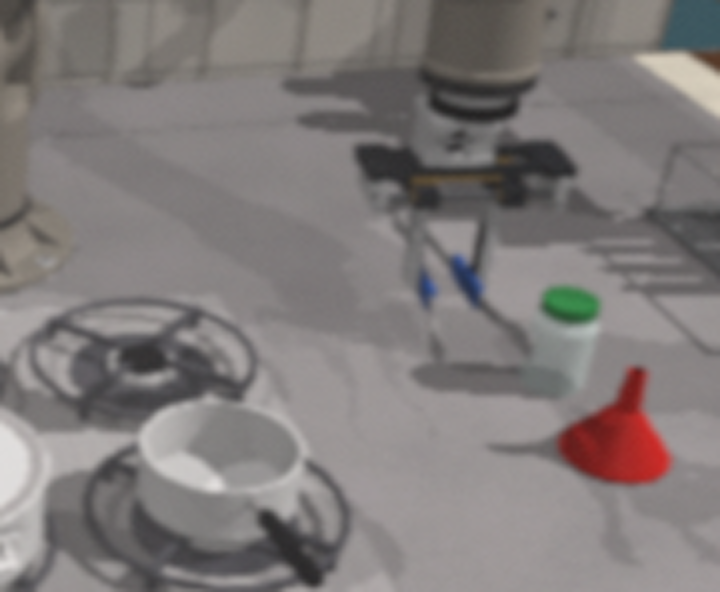

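Call:
jog_arm(plan="0 -5 -20 0 53; -2 -12 -20 0 53; -4 -22 -15 0 53; -5 -32 -5 0 53; -6 -38 0 0 53; -6 -40 0 0 53; -6 -40 0 0 53; -6 -40 0 0 53")

```text
time: 21.65
tool_pos: [0.4872, 0.1371, 0.2054]
tool_rot: [0.069, 0.998, 0.004, 0.011]
ft_force: [0.9, -0.2, -1.4]
grip_width: 0.0501
```

Call:
jog_arm(plan="-7 -40 0 0 53; -7 -40 0 0 53; -7 -40 0 0 53; -7 -40 0 0 53; -7 -36 0 0 53; -5 -28 0 0 53; -3 -18 0 0 53; -2 -10 0 0 53")

```text
time: 22.45
tool_pos: [0.4889, -0.1339, 0.1941]
tool_rot: [0.071, 0.997, 0.0, 0.005]
ft_force: [0.5, 0.1, -2.0]
grip_width: 0.0497
```

```bash
python3 - <<'E'
from h import *
s=st(); p,d,K=cap('wrist','w17.png'); np.savez('d_w17',d=d,p=p,K=K)
p,d,K=cap('scene','s17.png'); np.savez('d_s17',d=d,p=p,K=K)
p,d,K=cap('top','t17.png'); np.savez('d_t17',d=d,p=p,K=K)
s=st()
for n in ['scene','top']: print(n,[(np.round(x['xyz'],3),round(x['confidence'],2)) for x in arm.search_frame(n,'roll')])
im=cv2.imread('pics/s17.png')[140:280,170:350]; cv2.imwrite('pics/s17c.png',cv2.resize(im,None,fx=4,fy=4,interpolation=cv2.INTER_CUBIC))
im=cv2.imread('pics/t17.png')[100:240,220:370]; cv2.imwrite('pics/t17c.png',cv2.resize(im,None,fx=4,fy=4,interpolation=cv2.INTER_CUBIC))
E
```

```text
t 22.45 pos [ 0.4889 -0.1339  0.1941] R [[-0.99, 0.142, 0.009], [0.142, 0.99, 0.0], [-0.009, 0.002, -1.0]] F [ 0.4904  0.0603 -2.015 ] w 0.04969974935856284 j [-0.456   0.1377  0.6649  1.995  -0.1013  1.0313  1.6838]
t 22.6 pos [ 0.4895 -0.1321  0.1946] R [[-0.99, 0.141, 0.01], [0.141, 0.99, 0.001], [-0.01, 0.002, -1.0]] F [-0.432  -0.0027 -0.9476] w 0.049858488019704945 j [-0.4581  0.1367  0.6631  1.9946 -0.1009  1.0319  1.6809]
scene [(array([ 0.574, -0.568,  0.074]), 0.7), (array([ 0.631, -0.139,  0.15 ]), 0.5)]
top []
```

View pics/w17.png

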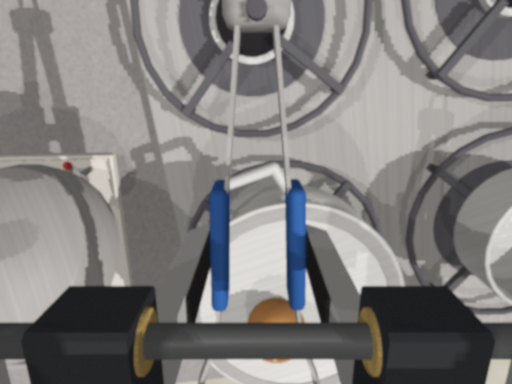

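View pics/s17c.png

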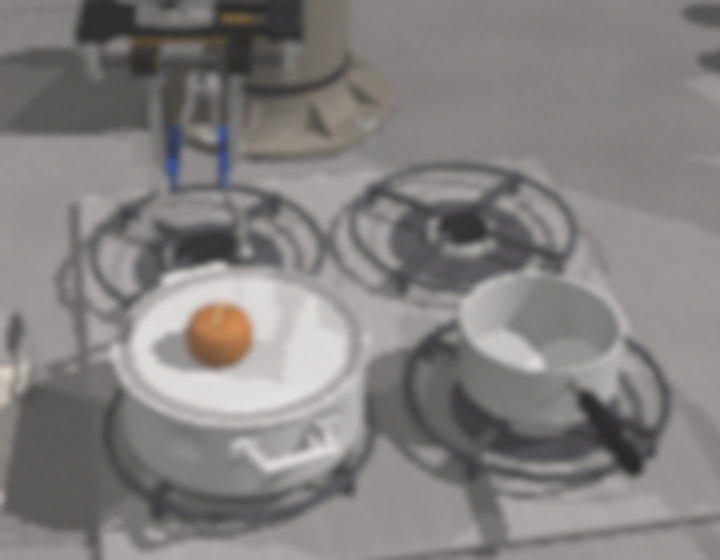

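View pics/t17c.png

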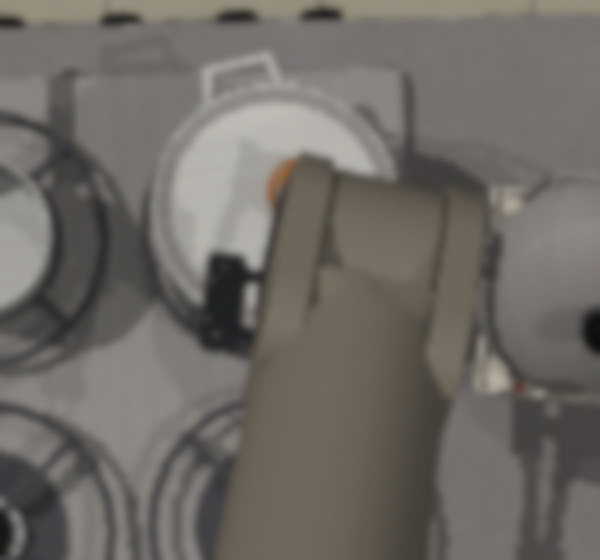

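```bash
python3 - <<'E'
from h import *
from scipy import ndimage
from scipy.optimize import least_squares
for n in ['w10','s17','w4']:
    D=np.load(f'd_{n}.npz',allow_pickle=True); K=D['K'].item(); P=cloud(D['d'],K); p=D['p'].astype(int); E=np.array(K['extrinsics']); C=-E[:3,:3].T@E[:3,3]
    near=(np.hypot(P[...,0]-.607,P[...,1]+.138)<.07)&(D['d']>0)
    m=(p[...,0]-p[...,2]>45)&near&(P[...,2]>.1)
    l,k=ndimage.label(m); m=l==1+np.argmax(ndimage.sum(m,l,range(1,k+1)))
    m2=ndimage.binary_erosion(m)
    Q=P[m2]; Q=Q[Q[:,2]>.128]
    print(n,len(Q),Q.min(0),Q.max(0),'tray z',np.median(P[near&~ndimage.binary_dilation(m,iterations=3)&(p.min(-1)>150)&(np.hypot(P[...,0]-.607,P[...,1]+.115)<.08)][:,2]))
    v,u=np.nonzero(m); 
    r=E[:3,:3].T@np.array([((u.min()+u.max())/2-K['cx'])/K['fx'],((v.min()+v.max())/2-K['cy'])/K['fy'],1]); print(' sil centre ray at z.141',C+r*(.141-C[2])/r[2])
    # fit ellipsoid radius .027 with vertical semi b centred z0
    f=least_squares(lambda t:(np.sqrt(((Q[:,0]-t[0])/.027)**2+((Q[:,1]-t[1])/.027)**2+((Q[:,2]-t[2])/.0245)**2)-1)*.027,[.607,-.138,.138],loss='soft_l1',f_scale=.001)
    print(' ell fit',f.x,np.sqrt(np.mean(f.fun**2)))
E
```

```text
w10 1889 [ 0.5866 -0.1599  0.1356] [ 0.6331 -0.1095  0.1632] tray z 0.12181221424453392
 sil centre ray at z.141 [ 0.6143 -0.1305  0.141 ]
 ell fit [ 0.6137 -0.1349  0.1389] 0.0009793300062557089
s17 145 [ 0.6084 -0.1558  0.1362] [ 0.6458 -0.1132  0.1658] tray z 0.12262303759200667
 sil centre ray at z.141 [ 0.6169 -0.134   0.141 ]
 ell fit [ 0.617  -0.1355  0.1389] 0.0018767091248074075
w4 1422 [ 0.5869 -0.1629  0.1281] [ 0.6336 -0.134   0.1623] tray z 0.1223673901494558
 sil centre ray at z.141 [ 0.6118 -0.1486  0.141 ]
 ell fit [ 0.6142 -0.1351  0.1394] 0.0008410375133917645
```

Call:
jog_arm(plan="-5 4 0 0 53; -6 6 0 0 53; -5 4 0 0 53; 0 0 0 0 53; 0 -1 10 0 53; 0 -1.5 15 0 53; 0 -1 10 0 53; 0 0 0 0 53")

```text
time: 23.5
tool_pos: [0.5098, -0.1178, 0.1573]
tool_rot: [0.067, 0.998, 0.001, 0.005]
ft_force: [-0.3, 0.0, -1.0]
grip_width: 0.0497
```

```bash
cat > tg.py <<'E'
from h import *
import sys
i=sys.argv[1]
s=st(); p,d,K=cap('wrist',f'w{i}.png'); np.savez(f'd_w{i}',d=d,p=p,K=K)
p2,d2,K2=cap('scene',f's{i}.png'); np.savez(f'd_s{i}',d=d2,p=p2,K=K2)
im=cv2.imread(f'pics/s{i}.png')[150:280,170:350]; cv2.imwrite(f'pics/s{i}c.png',cv2.resize(im,None,fx=4,fy=4,interpolation=cv2.INTER_CUBIC))
s=st(); r=R.from_quat(s['tool_rot']).as_matrix(); t=np.array(s['tool_pos'])
# tongs in tool frame: at grip tool R0, tongs level yaw -.149
R0=np.array([[-0.988,0.146,0.038],[0.147,0.989,0.018],[-0.035,0.023,-0.999]]); t0=np.array([.5022,.3793,-.0218])
g0=np.array([.4991,.3785,.012]); j0=g0+.109*np.array([np.cos(.149),-np.sin(.149),0])
f=lambda q: t+r@R0.T@(q-t0)
print('grip',f(g0),'jaw mid',f(j0),'jaw-roll',f(j0)-[.6145,-.135,.143],'pin',f(g0-.115*np.array([np.cos(.149),-np.sin(.149),0])))
E
python3 tg.py 18
```

```text
t 23.5 pos [ 0.5098 -0.1178  0.1573] R [[-0.991, 0.133, 0.011], [0.133, 0.991, 0.002], [-0.01, 0.003, -1.0]] F [-0.2907  0.0384 -0.9663] w 0.04966117102650683 j [-0.4462  0.2198  0.6415  2.0032 -0.1649  0.9575  1.7152]
t 23.6 pos [ 0.5105 -0.1178  0.1586] R [[-0.991, 0.133, 0.012], [0.133, 0.991, 0.002], [-0.012, 0.004, -1.0]] F [-0.0867  0.3328 -1.1412] w 0.04991440395663975 j [-0.4467  0.2183  0.6417  2.0016 -0.1641  0.9589  1.7144]
grip [ 0.5083 -0.1181  0.1924] jaw mid [ 0.6162 -0.1328  0.1899] jaw-roll [0.0017 0.0022 0.0469] pin [ 0.3945 -0.1026  0.1951]
```

View pics/w18.png

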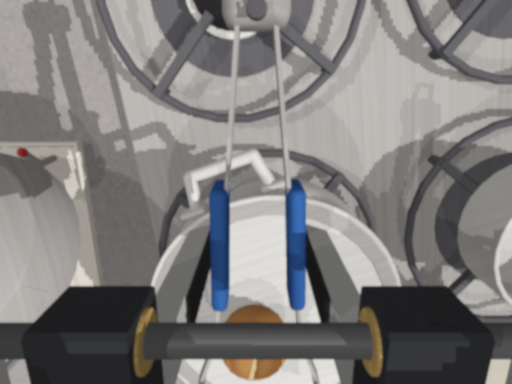

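View pics/s18c.png

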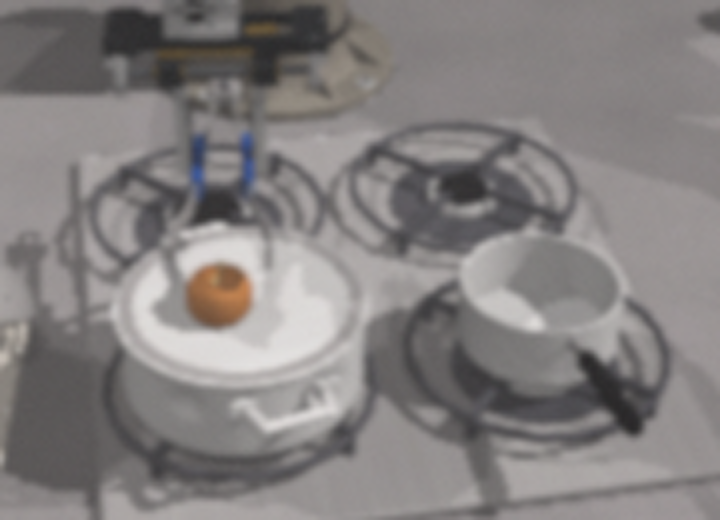

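Call:
jog_arm(plan="1 -2 0 0 53; 0 -1 8 0 53; 0.5 -1 8 0 53; 0 -1 7 0 53; 0 0 0 0 53; 0 0 0 0 53; 0 0 0 0 53; 0 0 0 0 53")

```text
time: 24.4
tool_pos: [0.5091, -0.1232, 0.1346]
tool_rot: [0.067, 0.998, 0.002, 0.007]
ft_force: [0.1, -0.2, -1.9]
grip_width: 0.0498
```

```bash
python3 tg.py 19
```

```text
t 24.4 pos [ 0.5091 -0.1232  0.1346] R [[-0.991, 0.133, 0.014], [0.133, 0.991, 0.002], [-0.013, 0.004, -1.0]] F [ 0.0718 -0.1946 -1.8764] w 0.049839054301747024 j [-0.4227  0.2512  0.6345  2.0273 -0.1943  0.9066  1.7526]
t 24.5 pos [ 0.5092 -0.1231  0.1346] R [[-0.991, 0.133, 0.014], [0.133, 0.991, 0.002], [-0.013, 0.004, -1.0]] F [ 0.1015  0.1738 -0.4784] w 0.0497610706814792 j [-0.4227  0.2511  0.6344  2.0273 -0.1944  0.9065  1.7526]
grip [ 0.5069 -0.1234  0.1685] jaw mid [ 0.6148 -0.1382  0.1662] jaw-roll [ 0.0003 -0.0032  0.0232] pin [ 0.393  -0.1079  0.171 ]
```

View pics/w19.png

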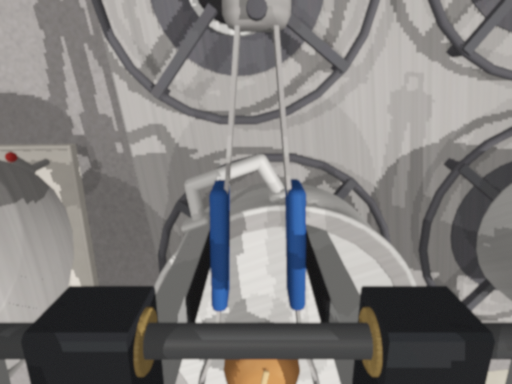

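View pics/s19c.png

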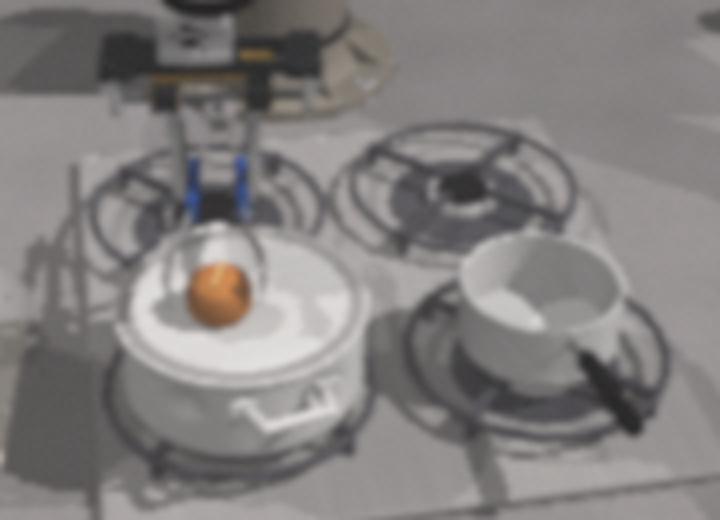

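Call:
jog_arm(plan="0 1.5 0 0 53; 0 1 7 0 53; 0 0 7 0 53; 0 0 6 0 53; 0 0 0 0 53; 0 0 0 0 53; 0 0 0 0 53; 0 0 0 0 53")

```text
time: 25.3
tool_pos: [0.5097, -0.1203, 0.1127]
tool_rot: [0.067, 0.998, 0.002, 0.007]
ft_force: [-0.9, 0.2, -1.8]
grip_width: 0.0504
```

```bash
python3 tg.py 20
```

```text
t 25.3 pos [ 0.5097 -0.1203  0.1127] R [[-0.991, 0.133, 0.014], [0.133, 0.991, 0.002], [-0.013, 0.004, -1.0]] F [-0.889   0.2008 -1.8448] w 0.05043484506674457 j [-0.411   0.2836  0.6208  2.0473 -0.2225  0.8609  1.7724]
t 25.4 pos [ 0.5098 -0.1203  0.1127] R [[-0.991, 0.133, 0.014], [0.133, 0.991, 0.002], [-0.013, 0.004, -1.0]] F [-0.146   0.6961 -1.3807] w 0.050065703605156005 j [-0.411   0.2835  0.6208  2.0473 -0.2225  0.8608  1.7723]
grip [ 0.5075 -0.1206  0.1466] jaw mid [ 0.6154 -0.1353  0.1442] jaw-roll [ 0.0009 -0.0003  0.0012] pin [ 0.3937 -0.105   0.1491]
```

View pics/w20.png

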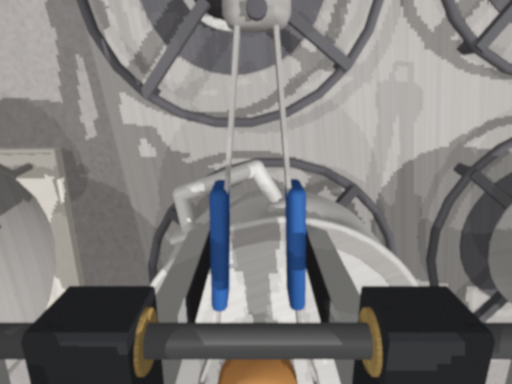

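View pics/s20c.png

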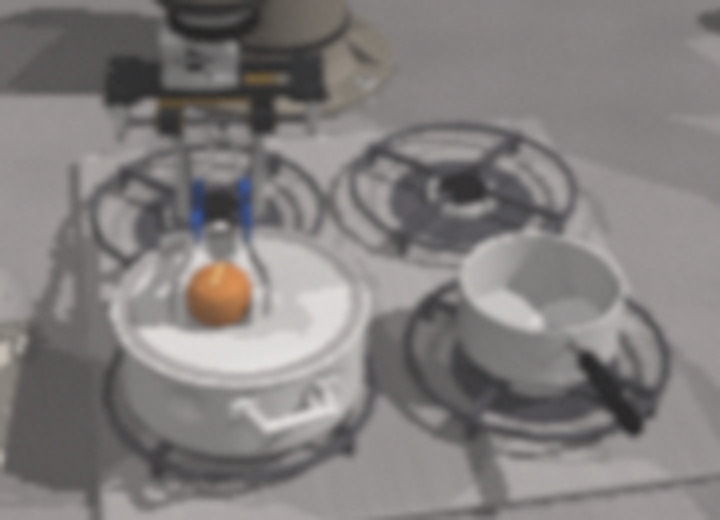

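Call:
jog_arm(plan="0 0 0 0 50; 0 0 0 0 47; 0 0 0 0 45; 0 0 0 0 43; 0 0 0 0 41; 0 0 0 0 0; 0 0 0 0 0; 0 0 0 0 0", newtons=30)

```text
time: 26.2
tool_pos: [0.51, -0.1202, 0.1131]
tool_rot: [0.067, 0.998, 0.002, 0.007]
ft_force: [-1.5, 0.7, -1.2]
grip_width: 0.0387
```

```bash
python3 tg.py 21
```

```text
t 26.2 pos [ 0.51   -0.1202  0.1131] R [[-0.991, 0.133, 0.014], [0.133, 0.991, 0.002], [-0.014, 0.004, -1.0]] F [-1.4501  0.7184 -1.155 ] w 0.03869279541323415 j [-0.4111  0.2828  0.6209  2.047  -0.2225  0.861   1.7723]
t 26.3 pos [ 0.51   -0.1202  0.1131] R [[-0.991, 0.133, 0.014], [0.133, 0.991, 0.002], [-0.014, 0.004, -1.0]] F [ 0.4023 -0.4642 -1.1249] w 0.03895273348877912 j [-0.4111  0.2828  0.6209  2.047  -0.2225  0.861   1.7723]
grip [ 0.5077 -0.1205  0.147 ] jaw mid [ 0.6157 -0.1353  0.1447] jaw-roll [ 0.0012 -0.0003  0.0017] pin [ 0.3939 -0.105   0.1494]
```

View pics/s21c.png

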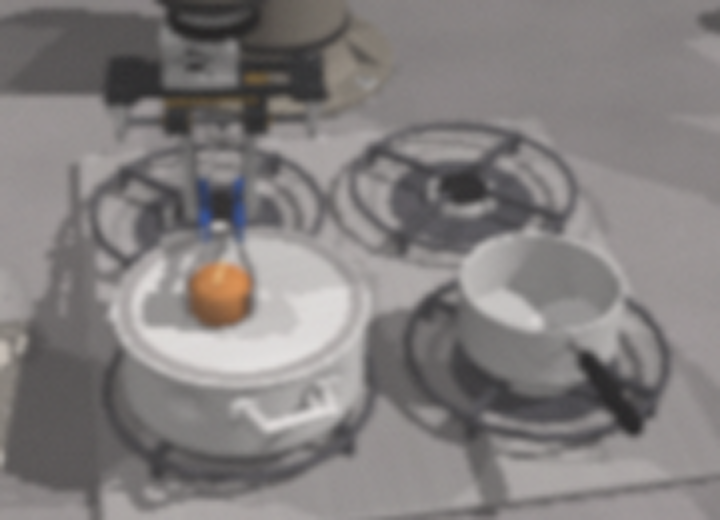

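Call:
jog_arm(plan="0 0 -4 0 0; 0 0 -8 0 0; 0 0.5 -14 0 0; -0.5 0.5 -20 0 0; -0.5 1 -22 0 0; -0.5 1 -22 0 0; -0.5 1 -20 0 0; 0 0 -10 0 0")

```text
time: 27.1
tool_pos: [0.5094, -0.1176, 0.24]
tool_rot: [0.068, 0.998, 0.001, 0.006]
ft_force: [0.2, 0.5, -0.8]
grip_width: 0.0381
```

```bash
python3 tg.py 22
```

```text
t 27.1 pos [ 0.5094 -0.1176  0.24  ] R [[-0.991, 0.135, 0.012], [0.135, 0.991, 0.002], [-0.012, 0.003, -1.0]] F [ 0.1905  0.5323 -0.8039] w 0.03808442897991241 j [-0.4925  0.1171  0.6614  1.9075 -0.0834  1.1309  1.636 ]
t 27.2 pos [ 0.5095 -0.1176  0.2393] R [[-0.991, 0.135, 0.013], [0.135, 0.991, 0.002], [-0.012, 0.003, -1.0]] F [ 0.1403 -0.0929 -1.7405] w 0.03856227116373748 j [-0.492   0.1178  0.6613  1.9084 -0.0842  1.1291  1.6368]
grip [ 0.5073 -0.1179  0.2732] jaw mid [ 0.6152 -0.1328  0.2707] jaw-roll [0.0007 0.0022 0.1277] pin [ 0.3935 -0.1021  0.2758]
```

View pics/s22c.png

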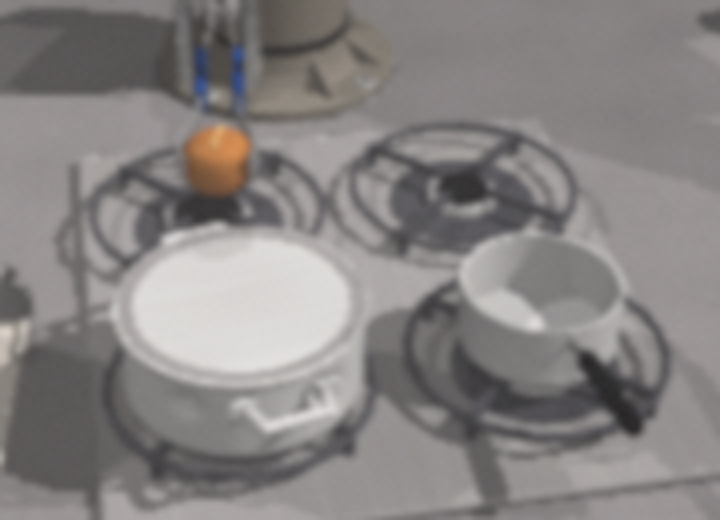

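View pics/w22.png

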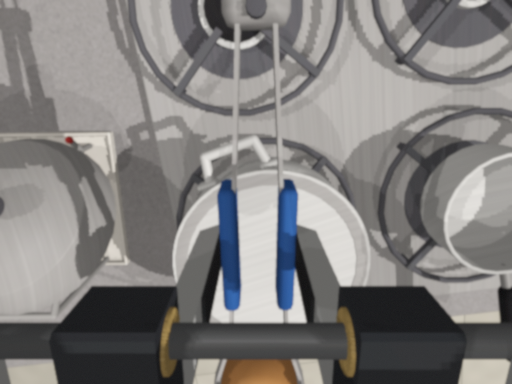

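Call:
jog_arm(plan="0 0 -5 0 0; 0 0 -6 0 0; 0 0 -4 0 0; 0 0 0 0 0; 0 0 0 0 0; 0 0 0 0 0; 0 0 0 0 0; 0 0 0 0 0")

```text
time: 28.0
tool_pos: [0.5076, -0.1176, 0.2523]
tool_rot: [0.068, 0.998, 0.001, 0.004]
ft_force: [-0.2, -0.4, -2.0]
grip_width: 0.0385
```

```bash
python3 - <<'E'
from h import *
s=st(); p,d,K=cap('scene','s23.png'); P=cloud(d,K); g=p.astype(int)
m=(g[...,0]-g[...,2]>50)&(np.hypot(P[...,0]-.607,P[...,1]+.13)<.08)&(P[...,2]>.2); print('roll',m.sum(),P[m].min(0),P[m].max(0))
for q in ['lid','pot','saucepan','rest']: print(q,[(np.round(x['xyz'],3),round(x['confidence'],2)) for x in arm.search_frame('scene',q)[:2]])
s=st()
E
```

```text
t 28.0 pos [ 0.5076 -0.1176  0.2523] R [[-0.991, 0.135, 0.008], [0.135, 0.991, 0.001], [-0.008, 0.002, -1.0]] F [-0.2281 -0.3571 -1.9983] w 0.038463543315749936 j [-0.4969  0.1046  0.6612  1.891  -0.0725  1.1614  1.6255]
roll 202 [ 0.6002 -0.1547  0.268 ] [ 0.6453 -0.1052  0.3018]
lid [(array([ 0.579, -0.376,  0.146]), 0.95)]
pot [(array([ 0.577, -0.374,  0.148]), 0.3)]
saucepan [(array([0.588, 0.148, 0.072]), 0.62)]
rest [(array([ 0.569, -0.384,  0.004]), 0.63), (array([ 0.805,  0.02 , -0.059]), 0.26)]
t 28.25 pos [ 0.5077 -0.1176  0.2524] R [[-0.991, 0.135, 0.008], [0.135, 0.991, 0.001], [-0.008, 0.002, -1.0]] F [ 0.2309 -0.0614 -1.6077] w 0.03842998700286075 j [-0.497   0.1045  0.6613  1.8908 -0.0725  1.1615  1.6255]
```

View pics/s23.png

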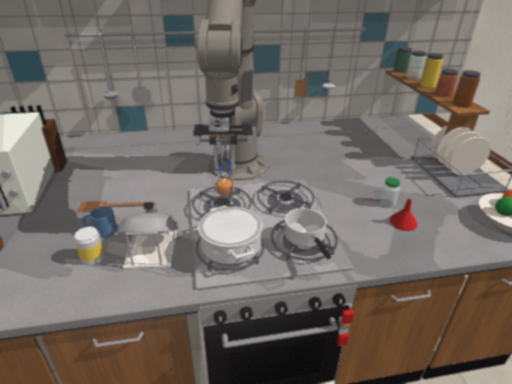

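```bash
python3 - <<'E'
from h import *
print(arm.job_done()); st()
E
```

```text
the job is handed in; nothing more can be done
None
the job is handed in; nothing more can be done
```

The job is handed in at about 28 s of the 58 s allowed. The lid is on the rest and the tongs are holding the roll over the pot.

**Lid:** I lifted it by the knob and tilted it against the rails. It lay at about 34.7°, with the rim centre within about 2 mm of the seat. It stayed put when I let go, and still showed on the rest in the last picture.

**Roll:** I gripped the tongs by their grips and closed them on the roll with the force limit at 30 N. The grips measured 38.5 mm, inside the expected 38–40 mm. The roll's underside is about 14 cm above the tray, and the last two readings showed the grip steady. The gripper itself never touched the roll.

**Problems on the way:**
- **Missed first grasp:** the fingers closed above the knob without disturbing anything. In the wrist pictures the fingertips sat about 35 mm further back than the TCP description says, so I used the measured offset from then on.
- **Drift:** vertical moves drifted sideways by up to about 15 mm. I corrected this in small steps before each contact.

**Checks that disagreed:**
- **Pot:** in the last picture the network's only "pot" report was a low-confidence one at the lid. The pot looked unmoved in the picture, but I did not measure it again.
- **Other items:** the saucepan measured within about 2 mm of where it began. The mug, tin, salt, funnel and turner I judged only by eye, and they looked unmoved.

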